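# Edge the tablet off its stand and dock it in the charging rack

## Robot

A 7-joint arm with a two-finger parallel gripper is mounted at the origin on a cart in front of the work surface, level with it; the furniture and walls round the work are solid. World frame = base frame: x ahead of the robot, y to its left, z up, the work surface at z = 0. Lengths are in m, angles in rad, forces in N, time in s.
With the tool pointing down it reaches from about 0.4 to 0.85 m from the base axis. Payload 4.5 kg.
Tool frame: the origin (TCP) lies on the centre line of the jaws, within the pads' length; the fingertips stand r.tcp_to_tips ahead of it and the grasp point (between the pads) lies 11 mm behind it (r.tcp_to_tips is the distance from the TCP to the fingertips, in m); y points along the fingers, x is the direction in which the jaws open and shut, and the axes are right-handed (so a half turn about y gives the same grasp; the last joint's range is limited). The gripper opens to 88 mm and grips with 3 to 60 N. Pads are 18 mm wide; open, the fingers measure 123 mm over their backs; the gripper's body (75 mm by 187 mm) begins 45 mm behind the grasp point.
Start: joints at [-1.08, 0.689, -0.195, 1.565, 0.157, 0.902, -0.215], TCP at [0.276, 0.561, 0.247] pointing down, gripper open.
Joint ranges: [-3.01, 3.01], [-0.46, 2.08], [-1.47, 1.51], [0.13, 2.56], [-1, 4.14], [0.04, 2.09], [-2.66, 2.66]. Speed limits (rad/s): [2.57, 2.57, 3.14, 3.14, 3.14, 3.14, 3.14].

## Interface

Orientations are given as a unit quaternion [x, y, z, w].
In Python, from plant import r gives the robot as it stands. The module is installed in compiled form; this text tells all that it offers.
- The arm moves only by the shell command python3 -m inch 'ROWS' [OPENING] [FORCE]. ROWS is text: rows parted by semicolons, each of 4 numbers parted by spaces: the shift along the tool's x, y, z in mm, then the turn about the tool's y in degrees. In form: x y z spin; .... A call has 1 to 10 rows; each row is the pose to reach, as a shift and turn from the pose commanded when the call began, along the tool's axes at that moment; what a row does not reach only later rows make up. A row lasts 1/10 s, in which the tool goes at most 50 mm and 8.59 degrees, less where a joint would pass 70% of its speed; a pose out of reach is approached as far as the arm can. A call with a gripper value outside its range is refused whole. OPENING is the gripper command: -1 is shut, 1 is fully open, values between are in proportion, set as the call begins (- or left out, the last holds). The fingers move at their own pace and stop on an object; FORCE is the grip in N (left out, the last holds). Time passes only in rows, so rows that repeat a pose let the fingers close. It gives the time, the measured TCP pose, the force and the opening at its end, in the units of the state.
- r.get_state(): the state, without advancing time (a new reading comes with each control period).
- r.snapshot(name): name is "side" or "top" or "wrist"; returns a dict with "frame" (400x640x3 uint8, red, green, blue), "intrinsics" (3x3 intrinsics, pixels), "R" (3x3) and "t" (3): a world point X has camera coordinates R X + t. Camera axes: x right, y down, z forward; pixel columns grow to the right and rows downward; lengths in m; the calibration is good to about 2 mm. A picture is of the moment at which its call begins. There is no depth.
- r.finish_job(): hands the job in, once; it reports no verdict.
Trained networks look in the newest picture that a camera, given by its name, has taken for a name from the list of things; names that differ only in an ending like _2 or _b are one class to them, and where a whole thing is asked for, a point or a joint stands for the part that bears it (a point fixed in the world has none). Each returns a list of dicts, best first, with "p" (0 to 1); they miss things now and then, are a little off and sometimes report something else, mostly with a low value. They report only what shows in the picture. A call takes as long as a camera call.
- r.trace(camera, name): "region" (400x640 bool, what is visible of it) and "centre" ([row, column] in pixels, amid what is visible of it).
- r.tip_of(camera, name): "centre" ([row, column] in pixels: a listed point, or the origin of a listed thing).
The state is a dict: "clock": time; "q": joint angles; "qd": joint speeds; "joint_torque": joint torques, N m; "tool_pos": TCP position; "eef_rot": TCP orientation; "contact_force": force on the tool from outside, world axes, zero at the start; "moment": the same for the moment, N m; "opening": opening from 0.0 (shut) to 1.0 (fully open).
Only numpy, scipy, OpenCV 4.12 (cv2) and the standard library are available. Lean on these libraries where they do the work, as an engineer would, in place of code of your own. Each camera call takes 0.05 s, during which the arm holds its last target.

## Task

The blue tablet leans in its white stand with its charging contacts at the right-hand end: edge it along the ledge to the right until at least four centimetres of it hang out past the stand, and pinch it there. A hand on that end will not fit under the hood of the charging rack, so first stand the tablet on a long edge on the desk and let go of it, leaning against the side of the rack or anything else that holds it up. Then take it again away from its contacts and stand it in the free bay, the one with the green lamp, contact end first and fully home; never let it fall over, and leave the mug, book and memo pad where they are.

Things in the scene. Friction and masses are not known exactly. Their poses are not given: they have to be found in the camera images.
- tablet_center (a point): Centre of the loose tablet: blue case 180 mm long, 115 mm high, 13 mm thick, black screen, about 0.22 kg. It starts on a long edge on the stand's ledge, leaning back 12 degrees. Axes: x through the thickness from screen to back, y along its length, z from lower to upper long edge. Contact end at y = -90 mm (the right-hand end at the start). Grasp it across its thickness.
- tablet_contacts (a point): Middle of the tablet's contact end (five brass pads on the short side), 90 mm from tablet_center along its -y; same axes as tablet_center.
- stand: Fixed white sheet-metal stand. Origin on the mat (3 mm thick) under its middle; x level, away from the viewer, y left along the ledge, z up. Back plate 190 mm wide (y = -95 to 95), 5 mm thick, leaning 12 degrees back to +x; it ends 124 mm up its slope from the ledge, 9 mm past the tablet's upper edge, so no finger gets behind the tablet until it overhangs. Behind it only a strut 70 mm wide at the middle.
- stand_edge (a point): Right-hand end of the line (x = -30, z = 16 mm of stand) where ledge and back plate meet; axes of stand. The tablet overhangs by as much as tablet_contacts lies beyond this along the stand's -y; past 90 mm it would fall off. The ledge, square to the plate, has a front lip 10 mm high, 19 mm before the plate, and is open at this end. The tablet slides on it when pushed at its left end.
- stand_left (a point): Left-hand end of the same line, 190 mm from stand_edge; axes of stand. Here the ledge is shut by a tab 14 mm high and 3 mm thick, so the tablet cannot go out to the left; push the tablet's left end above the tab.
- rack: Fixed grey charging rack with three bays side by side, 46 mm apart. Origin on the desk under its middle; x points in, from the open front to the back, y left, z up. Base 240 mm (x) by 224 mm (y), 18 mm high. Each bay is a guide 21 mm wide along x between two 3 mm steel plates from x = -113 to 72 mm, tops 72 mm above the desk. Two bays hold fixed grey tablets (orange lamps), tops 133 mm above the desk.
- rack_side (a point): Top outer edge of the upright cheek on the rack's right (-y) side (200 mm long, -115 to 85 mm in rack x), half-way along it, 72 mm above the desk; axes of rack. The base sticks out 12 mm farther below it, so a tablet stood on the desk close beside the base, its length along the rack's x, leans on this edge at 10 to 15 degrees, its top 40 mm above the edge.
- rack_hood (a point): Middle of the front lower edge of the hood (200 mm wide) that reaches forward over all three bays from the power unit behind, 176 mm above the desk and 38 mm in front of the power unit's face; axes of rack. The hood is 22 mm thick. A tablet passes under it; a hand above a tablet's contact end does not.
- bay_floor (a point): The free bay (green lamp on the hood's front; it may be any of the three): point on the guide's floor, 18 mm above the desk, under the centre of a docked tablet; axes of rack.
- bay_contacts (a point): The free bay's contacts, on the front face of the power unit, 75.5 mm above the desk: where tablet_contacts comes to when the tablet is fully home; axes of rack. The tablet stands the same way up as on the stand, its -y to the back (+x).
- mug: White mug on a cork coaster, a bystander, 95 mm tall, 92 mm wide without its handle; origin at the middle of its foot.
- book: Closed book lying flat, a bystander, 186 x 115 x 15 mm; origin at the middle of its underside, x along its length.
- memo_pad: Yellow block of notes, a bystander, 76 x 76 x 17 mm; origin at the middle of its underside.

How it is judged:
By the outcome, as a careful person would: the job done as asked, in the order asked, and still so for the second after the job is handed in, with the robot touching nothing.
It also fails if it takes over 61 s, if anything falls off the work surface, if the arm or the gripper's body presses on something with over 40 N, if the wrist force passes 120 N, or if a joint passes its speed limit or range.

## Working session

There is one attempt and no reset: what is moved stays moved. The work goes in short steps, Python scripts to look and compute and a shell command to move; the robot and the scene stay as the last step left them, time stands still between calls to the robot, and variables do not carry over. Pictures are saved under pics/ and viewed, and the job is handed in when it is done.

```bash
ls; mkdir -p pics
cat > h.py <<'E'
import numpy as np, cv2
from plant import r
from scipy.spatial.transform import Rotation as Ro
def snap(c,fn=None):
    s=r.snapshot(c)
    if fn: cv2.imwrite('pics/'+fn,s['frame'][:,:,::-1])
    return s
def ray(s,rc):
    K=np.array(s['intrinsics']);R=np.array(s['R']);t=np.array(s['t'])
    d=R.T@np.linalg.inv(K)@np.array([rc[1],rc[0],1.]);return -R.T@t,d/np.linalg.norm(d)
def tri(rays):
    A=sum(np.eye(3)-np.outer(d,d) for o,d in rays);b=sum((np.eye(3)-np.outer(d,d))@o for o,d in rays)
    p=np.linalg.solve(A,b);return p,[np.linalg.norm((np.eye(3)-np.outer(d,d))@(p-o)) for o,d in rays]
def atz(s,rc,z):
    o,d=ray(s,rc);return o+d*(z-o[2])/d[2]
def proj(s,X):
    c=np.array(s['R'])@np.array(X)+np.array(s['t']);p=np.array(s['intrinsics'])@c;return (p/p[2])[1::-1]
def tool():
    st=r.get_state();return np.array(st['tool_pos']),Ro.from_quat(st['eef_rot']).as_matrix(),st
E
python3 - <<'E'
from h import *
p,R,st=tool();print(p,R.round(3),st['opening'],r.tcp_to_tips)
S={c:snap(c,c+'0.png') for c in('side','top','wrist')}
for n in ['tablet_center','tablet_contacts','stand','stand_edge','stand_left','rack','rack_side','rack_hood','bay_floor','bay_contacts','mug','book','memo_pad']:
    rs=[];o=n+': '
    for c in('side','top'):
        l=r.tip_of(c,n)
        for k in l[:2]: o+=c+str(np.round(k['centre']))+' %.2f '%k['p']
        if l: rs.append(ray(S[c],l[0]['centre']))
    if len(rs)==2:
        q,e=tri(rs);o+=str(q.round(4))+' err %.4f'%max(e)
    print(o)
for c in('side','top'): print(c,ray(S[c],(200,320)))
E
```

```text
pics
[0.27545224 0.56035107 0.24590516] [[ 0.441 -0.001 -0.897]
 [ 0.897 -0.002  0.441]
 [-0.002 -1.    -0.   ]] 0.9994615258599817 0.008
tablet_center: side[272. 287.] 0.92 side[312. 293.] 0.48 top[254. 392.] 0.90 top[190. 256.] 0.44 [ 0.432  -0.1355  0.076 ] err 0.0014
tablet_contacts: side[294. 294.] 0.86 top[212. 290.] 0.73 top[251. 420.] 0.69 [ 0.5534  0.2187 -0.4429] err 0.0758
stand: side[288. 296.] 0.57 top[247. 384.] 0.97 [ 0.4546 -0.1266 -0.0076] err 0.0014
stand_edge: side[312. 290.] 0.60 top[254. 416.] 0.82 top[213. 291.] 0.31 [ 0.428  -0.2271  0.0177] err 0.0020
stand_left: side[263. 281.] 0.86 top[254. 361.] 0.65 [ 0.4272 -0.0423  0.0211] err 0.0058
rack: side[199. 311.] 0.88 side[201. 315.] 0.22 top[210. 262.] 0.93 [ 0.5811  0.2893 -0.0021] err 0.0060
rack_side: side[200. 313.] 0.94 side[312. 293.] 0.28 top[214. 293.] 0.57 [0.5622 0.1795 0.0783] err 0.0008
rack_hood: side[158. 320.] 0.64 top[193. 256.] 0.86 [0.6119 0.2821 0.1784] err 0.0040
bay_floor: 
bay_contacts: top[248. 385.] 0.56 
mug: side[229. 364.] 0.75 top[170. 324.] 0.84 top[250. 391.] 0.62 [0.7228 0.0734 0.0071] err 0.0012
book: side[300. 396.] 0.59 side[232. 363.] 0.23 top[164. 413.] 0.73 top[252. 416.] 0.60 [ 0.7339 -0.2357  0.0059] err 0.0060
memo_pad: side[178. 265.] 0.82 side[229. 366.] 0.53 top[260. 214.] 0.82 [0.4165 0.4491 0.009 ] err 0.0030
side (array([ 0.37983976, -0.90383802,  0.92223607]), array([ 0.14985165,  0.77787955, -0.61028509]))
top (array([0.42212009, 0.10146014, 1.35344833]), array([ 0.14352107, -0.00820941, -0.98961321]))
```

View pics/side0.png

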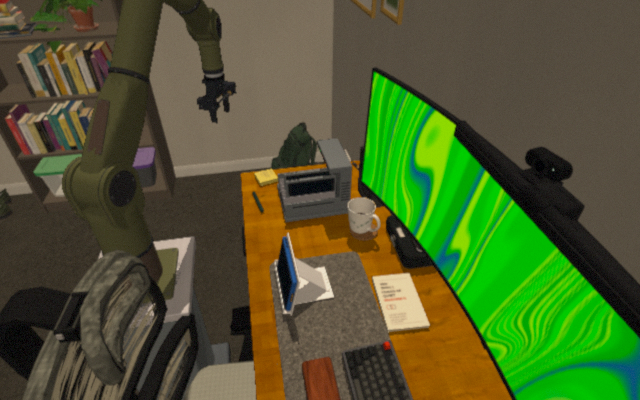

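View pics/top0.png

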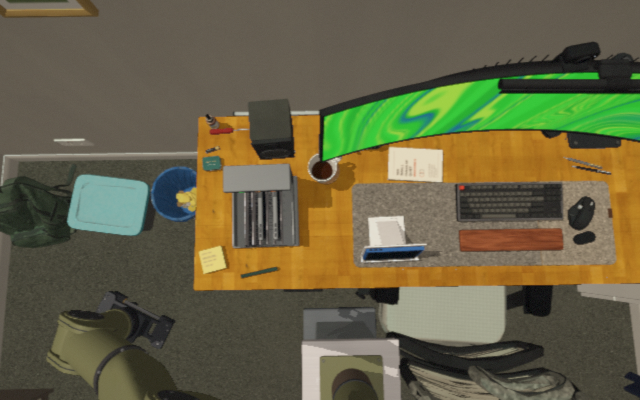

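View pics/wrist0.png

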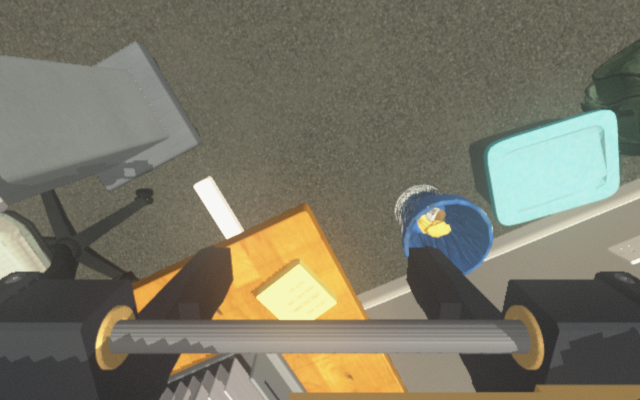

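Run:
```python
from h import *
a=cv2.imread('pics/top0.png');b=cv2.imread('pics/side0.png')
def z(i,r0,r1,c0,c1,k):return cv2.resize(i[r0:r1,c0:c1],None,fx=k,fy=k,interpolation=cv2.INTER_CUBIC)
cv2.imwrite('pics/topz.png',np.vstack([z(a,155,255,190,350,5),])); cv2.imwrite('pics/topz2.png',z(a,200,275,340,440,8))
cv2.imwrite('pics/sidez.png',z(b,130,320,250,390,4)[:,:560][:600])
cv2.imwrite('pics/sidez2.png',z(b,225,325,260,350,6))
s=snap('wrist');p,R,st=tool()
print('cam in tool',R.T@(-np.array(s['R']).T@s['t']-p)); print((np.array(s['R'])@R).round(3)); print(np.array(s['intrinsics']))
```

```text
cam in tool [-0.00038283 -0.13730515  0.0809493 ]
[[ 1.    -0.    -0.001]
 [-0.001 -0.312 -0.95 ]
 [-0.     0.95  -0.312]]
[[326.848957     0.         319.31105565]
 [  0.         326.848957   200.8906806 ]
 [  0.           0.           1.        ]]
```

View pics/topz.png

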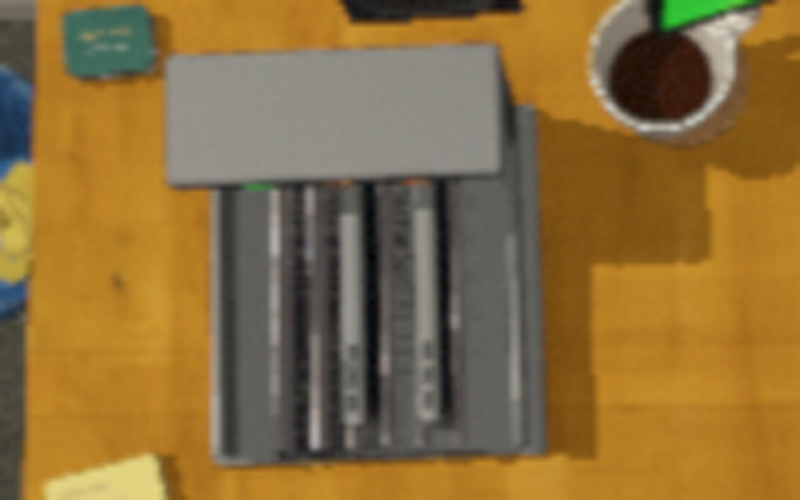

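View pics/topz2.png

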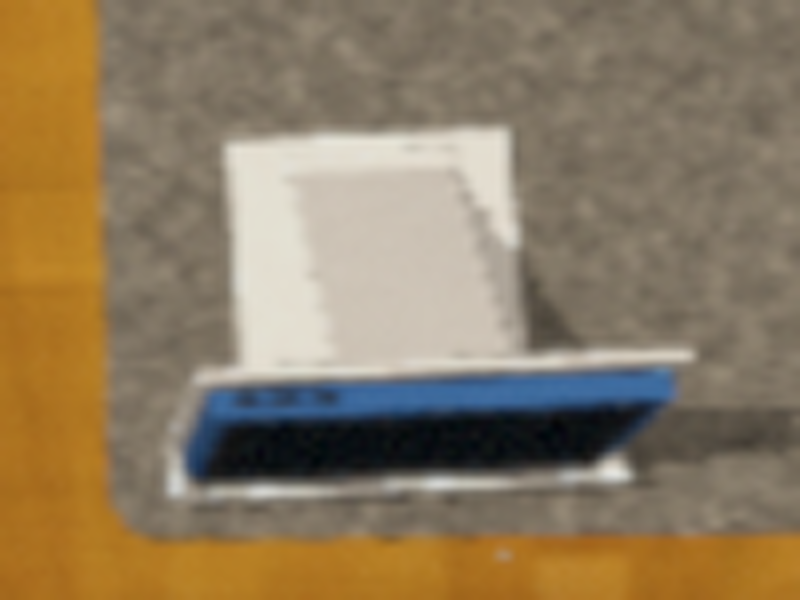

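View pics/sidez2.png

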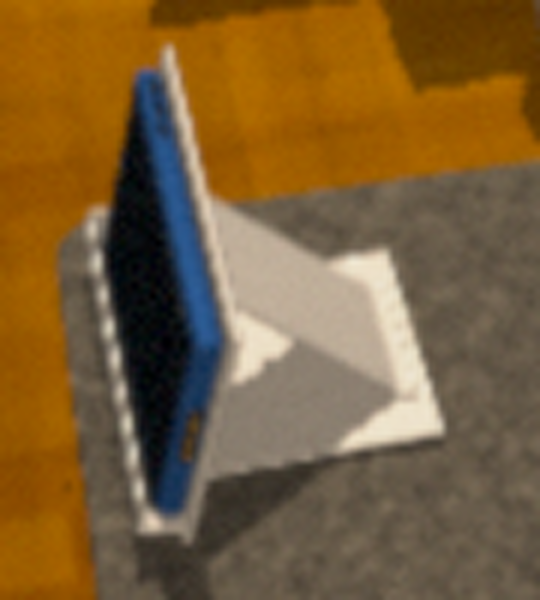

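View pics/sidez.png

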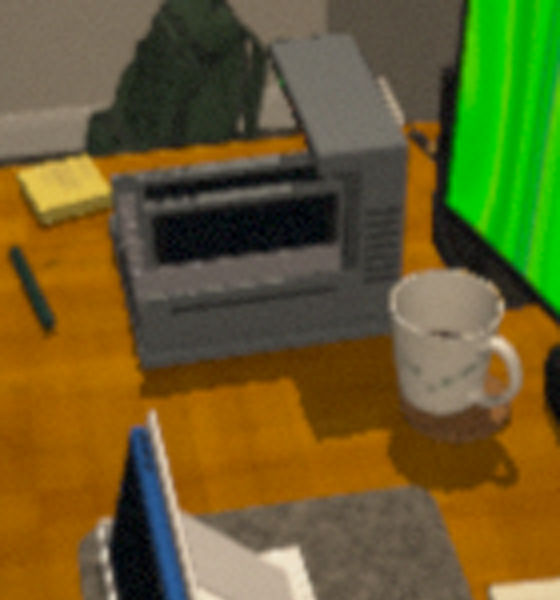

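```bash
cat > fit1.py <<'E'
from h import *
from scipy.optimize import least_squares
import sys
def world(p,X):
    x,y,a=p;c,s=np.cos(a),np.sin(a);X=np.array(X);return np.array([x+c*X[0]-s*X[1],y+s*X[0]+c*X[1],X[2]])
s12,c12=np.sin(np.radians(12)),np.cos(np.radians(12))
def sl(u,n,y): # up slope u, normal toward rear n
    return [-.030+u*s12+n*c12,y,.003+.016+u*c12-n*s12]
E
python3 - <<'E'
from fit1 import *
S={c:snap(c) for c in('side','top')}
t=lambda r_,c_:(200+r_/8,340+c_/8)
d=lambda r_,c_:(225+r_/6,260+c_/6)
obs=[('top',lambda o:sl(.124,.005,.095),t(370,197)),('top',lambda o:sl(.124,.005,-.095),t(350,692)),
('side',lambda o:sl(.124,.0025,.095),d(45,168)),('side',lambda o:sl(.124,.003,-.095),d(338,236)),
('top',lambda o:sl(.115,-.013,.09-o),t(410,213)),('top',lambda o:sl(.115,-.0,-.09-o),t(370,675)),
('side',lambda o:sl(.115,-.013,-.09-o),d(350,193)),('side',lambda o:sl(.0,-.013,-.09-o),d(512,155)),
('top',lambda o:sl(.010,-.02,.095),t(497,168)),('top',lambda o:sl(.010,-.02,-.095),t(485,630))]
f=lambda p:np.concatenate([proj(S[c],world(p[:3],g(p[3])))-uv for c,g,uv in obs])
q=least_squares(f,[.45,-.13,0.03,0],loss='soft_l1',x_scale=[.01,.01,.05,.01])
print(q.x, np.degrees(q.x[2]));print(f(q.x).reshape(-1,2).round(1))
p=q.x
print('edge',world(p,sl(0,0,-.095)),'left',world(p,sl(0,0,.095)),'tab ctr',world(p,sl(.0575,-.0065,-p[3])),'leftend',world(p,sl(.0575,-.0065,.09-p[3])),'cont',world(p,sl(.0575,-.0065,-.09-p[3])))
# rack
w=lambda r_,c_:(155+r_/5,190+c_/5); v=lambda r_,c_:(130+r_/4,250+c_/4)
ob=[('top',(-.12,.112,.018),w(462,215)),('top',(-.12,-.112,.018),w(456,546)),('top',(.12,-.112,.018),w(107,536)),
('side',(-.12,-.112,.0),v(362,147)),('side',(.12,-.112,.0),v(322,402)),('side',(-.12,.112,.018),v(178,114))]
f2=lambda p:np.concatenate([proj(S[c],world(p[:3],g))-uv for c,g,uv in ob])
q=least_squares(f2,[.58,.289,0.0],loss='soft_l1',x_scale=[.01,.01,.05]);p=q.x
print(p,np.degrees(p[2]));print(f2(p).reshape(-1,2).round(1))
R_=p
print('rs',world(p,(-.015,-.1,.072)))
def inv(p,X): c,s=np.cos(p[2]),np.sin(p[2]);a=X[0]-p[0];b=X[1]-p[1];return (c*a+s*b)*1e3,(-s*a+c*b)*1e3
for nm,z,rc in [('hoodL',.176,w(186,168)),('hoodR',.176,w(174,500)),('hoodLtop',.198,w(186,168)),('hoodRtop',.198,w(174,500)),('hoodback',.198,w(45,497)),
 ('t1 near',.133,w(420,353)),('t2 near',.133,w(418,430)),('t1far',.133,w(190,350)),('plateA',.072,w(447,317)),('plateB',.072,w(415,273)),('A far',.072,w(190,311)),('B far',.072,w(190,275)),('green',.18,w(186,257))]: print(nm,np.round(inv(p,atz(S['top'],rc,z)),1))
print(np.round(inv(p,[.6119,.2821]),3))
E
```

```text
[ 0.45498486 -0.13577429  0.01515483  0.00049788] 0.8683079300503761
[[-0.2 -0.4]
 [ 0.4 -0.1]
 [ 0.   0.3]
 [ 0.5  0. ]
 [ 1.2 -0.5]
 [ 0.2  0. ]
 [-0.3  0.2]
 [ 1.5 -0.2]
 [-0.4  0.1]
 [-0.8 -0.1]]Traceback (most recent call last):
  File "<stdin>", line 14, in <module>
  File "fit1.py", line 5, in world
    x,y,a=p;c,s=np.cos(a),np.sin(a);X=np.array(X);return np.array([x+c*X[0]-s*X[1],y+s*X[0]+c*X[1],X[2]])
    ^^^^^
ValueError: too many values to unpack (expected 3)
```

Good stand fit (subpixel). Fix and continue with the rack.

```bash
sed -i 's/x,y,a=p;/x,y,a=p[:3];/' fit1.py
python3 - <<'E'
from fit1 import *
S={c:snap(c) for c in('side','top')}
p=[.45498,-.13577,.01515,.0005]
print('edge',world(p,sl(0,0,-.095)),'left',world(p,sl(0,0,.095)),'tab ctr',world(p,sl(.0575,-.0065,-p[3])),'leftend',world(p,sl(.0575,-.0065,.09-p[3])),'cont',world(p,sl(.0575,-.0065,-.09-p[3])))
# rack
w=lambda r_,c_:(155+r_/5,190+c_/5); v=lambda r_,c_:(130+r_/4,250+c_/4)
ob=[('top',(-.12,.112,.018),w(462,215)),('top',(-.12,-.112,.018),w(456,546)),('top',(.12,-.112,.018),w(107,536)),
('side',(-.12,-.112,.0),v(362,147)),('side',(.12,-.112,.0),v(322,402)),('side',(-.12,.112,.018),v(178,114))]
f2=lambda p:np.concatenate([proj(S[c],world(p[:3],g))-uv for c,g,uv in ob])
q=least_squares(f2,[.58,.289,0.0],loss='soft_l1',x_scale=[.01,.01,.05]);p=q.x
print(p,np.degrees(p[2]));print(f2(p).reshape(-1,2).round(1))
print('rs',world(p,(-.015,-.1,.072)))
def inv(p,X): c,s=np.cos(p[2]),np.sin(p[2]);a=X[0]-p[0];b=X[1]-p[1];return (c*a+s*b)*1e3,(-s*a+c*b)*1e3
for nm,z,rc in [('hoodL',.176,w(186,168)),('hoodR',.176,w(174,500)),('hoodLtop',.198,w(186,168)),('hoodRtop',.198,w(174,500)),('hoodback',.198,w(45,497)),
 ('t1 near',.133,w(420,353)),('t2 near',.133,w(418,430)),('t1far',.133,w(190,350)),('plateA',.072,w(447,317)),('plateB',.072,w(415,273)),('A far',.072,w(190,311)),('B far',.072,w(190,275)),('green',.18,w(186,257))]: print(nm,np.round(inv(p,atz(S['top'],rc,z)),1))
print(np.round(inv(p,[.6119,.2821]),3)); print(tool()[2])
E
```

```text
edge [ 0.42642264 -0.23121358  0.019     ] left [ 0.42354425 -0.04123538  0.019     ] tab ctr [ 0.43058734 -0.13663963  0.07659491] leftend [ 0.42922389 -0.04664996  0.07659491] cont [ 0.43195079 -0.22662931  0.07659491]
[0.58099222 0.27856919 0.008292  ] 0.47509639765769635
[[ 0.1 -1.7]
 [-0.4 -0.9]
 [-0.9 -0.1]
 [ 2.4 -1.1]
 [ 3.5  0.9]
 [ 8.4 -0.7]]
rs [0.56682192 0.17844825 0.072     ]
hoodL [ 41.1 102.1]
hoodR [ 43.5 -97.5]
hoodLtop [37.3 97. ]
hoodRtop [ 39.7 -98.9]
hoodback [117.8 -98.3]
t1 near [-99.8  -2.2]
t2 near [-99.7 -49.5]
t1far [43.1 -1. ]
plateA [-113.5   29.6]
plateB [-92.3  57.9]
A far [53.9 33.2]
B far [54.5 56.7]
green [39.1 47.9]
[30.936  3.274]
{'clock': 1.7, 'q': array([-1.08019001,  0.68907658, -0.19460863,  1.56528952,  0.15727885,
        0.90249991, -0.21511734]), 'qd': array([ 1.55249810e-03, -1.22860670e-04,  1.15088744e-04, -9.68331916e-04,
        3.62041779e-06, -2.37718244e-04,  9.30913505e-04]), 'joint_torque': array([ 5.38770360e-05, -5.27487552e+01, -1.26711141e+00, -1.53742737e+01,
       -5.18685579e-02, -6.44985321e-04,  3.58459238e-05]), 'tool_pos': array([0.27565842, 0.5609577 , 0.24676036]), 'eef_rot': array([-0.60019637, -0.3738281 ,  0.37377703,  0.60025628]), 'contact_force': array([ 0.25392504,  0.42991289, -0.38639819]), 'moment': array([ 0.00127238,  0.00270288, -0.04137102]), 'opening': 1.0000945943874107}
```

```bash
cat >> h.py <<'E'
def yaw(): 
    p,R,st=tool();return np.degrees(np.arctan2(R[1,0],R[0,0]))
def go(x,y,z,yw=None):
    p,R,st=tool();d=R.T@(np.array([x,y,z])-p)*1e3
    s=0 if yw is None else -((yw-yaw()+180)%360-180)
    print('d',d.round(1),'spin %.2f'%s,'n %.1f'%max(np.linalg.norm(d)/50,abs(s)/8.59),'yaw %.2f'%yaw(),'pos',p.round(4),'F',np.round(st['contact_force'],1),'op %.3f'%st['opening'],'t %.2f'%st['clock'])
E
python3 -c "
from h import *
go(.47,.31,.33,90.5)"
```

```text
d [-139.5  -83.3 -285.1] spin -26.67 n 6.6 yaw 63.83 pos [0.2757 0.561  0.2468] F [ 0.3  0.4 -0.4] op 1.000 t 1.70
```

```bash
python3 -m inch '-20 -12 -41 -4; -40 -24 -81 -8; -60 -36 -122 -12; -80 -48 -163 -16; -100 -60 -204 -20; -120 -72 -245 -24; -140 -83 -285 -26.7; -140 -83 -285 -26.7' -1 20
python3 - <<'E'
from h import *
s=snap('wrist','w1.png');go(.47,.31,.33,90.5)
for n in ['bay_floor','bay_contacts','rack_hood','rack_side','rack']: print(n,[(np.round(k['centre']),round(k['p'],2)) for k in r.tip_of('wrist',n)[:2]])
E
```

```text
clock: 2.5
tool_pos: [0.4757, 0.3024, 0.3309]
eef_rot: [0.503, 0.5, -0.499, -0.499]
contact_force: [0.1, 0.5, -0.2]
opening: 0.296
d [4.  0.3 2.7] spin -0.44 n 0.1 yaw 90.06 pos [0.4727 0.306  0.3303] F [-0.5  1.   0.6] op 0.252 t 2.55
bay_floor []
bay_contacts [(array([217., 307.]), 0.63)]
rack_hood [(array([315., 298.]), 0.74)]
rack_side [(array([230., 225.]), 0.93)]
rack [(array([220., 306.]), 0.95)]
```

View pics/w1.png

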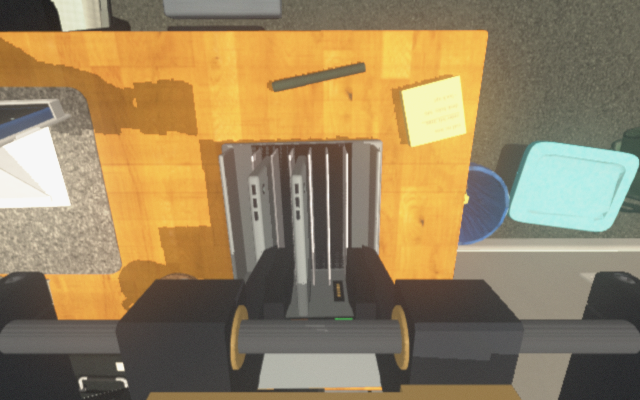

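Run:
```python
from h import *
a=snap('wrist','w2.png');i=a['frame'][130:330,210:400,::-1]
cv2.imwrite('pics/w2z.png',cv2.resize(i,None,fx=3,fy=3,interpolation=cv2.INTER_CUBIC))
import pickle;pickle.dump({k:np.array(a[k]) for k in('intrinsics','R','t')},open('w2.pkl','wb'))
go(.4266,.05,.33,90.87)
```

```text
d [-260.5   -0.6   45. ] spin -0.17 n 5.3 yaw 90.70 pos [0.4684 0.311  0.3295] F [-0.3  1.2 -0.5] op 0.008 t 2.85
```

View pics/w2z.png

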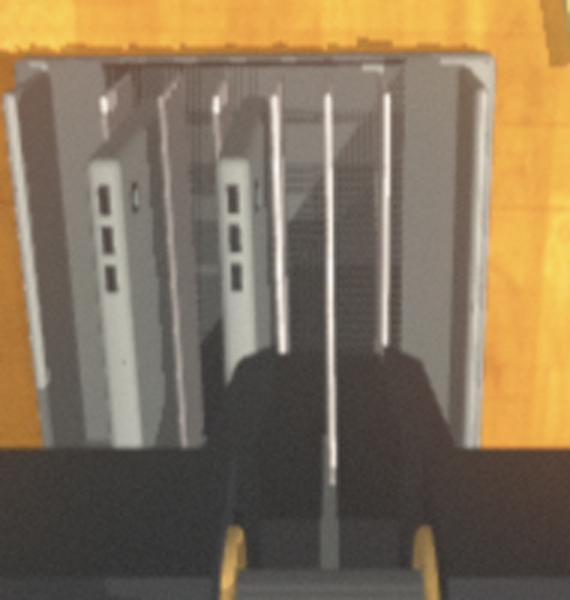

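Run:
```python
from h import *
import pickle;s=pickle.load(open('w2.pkl','rb'))
w=lambda r_,c_:(130+r_/3,210+c_/3)
for n,rc,z in [('FL base',(56,493),.018),('FR base',(60,17),.018),('P near',(93,329),.072),('Q near',(93,386),.072),('P2n',(93,275),.072),('P3n',(95,217),.072),('P4',(95,164),.072),('P5',(97,103),.072),('P2far',(352,283),.072),('Qfar',(350,384),.072),
 ('t1',(160,235),.133),('t2',(162,105),.133),('cheekL near',(92,485),.072),('cheekR outer near',(92,8),.072),('cheekR far',(388,38),.072)]:
    print(n,atz(s,w(*rc),z).round(4))
```

```text
FL base [0.458  0.3862 0.018 ]
FR base [0.4624 0.1682 0.018 ]
P near [0.4653 0.3111 0.072 ]
Q near [0.4651 0.3344 0.072 ]
P2n [0.4656 0.2891 0.072 ]
P3n [0.4667 0.2655 0.072 ]
P4 [0.467  0.2439 0.072 ]
P5 [0.4681 0.219  0.072 ]
P2far [0.582  0.2921 0.072 ]
Qfar [0.5805 0.337  0.072 ]
t1 [0.4776 0.2781 0.133 ]
t2 [0.4788 0.2323 0.133 ]
cheekL near [0.4642 0.3747 0.072 ]
cheekR outer near [0.4665 0.1804 0.072 ]
cheekR far [0.6012 0.1818 0.072 ]
```

```bash
python3 -m inch '-50 0 9 0; -100 0 18 0; -150 0 27 0; -200 0 36 0; -250 0 45 0; -260 45 45 0; -260 90 45 0; -260 90 45 -0.2; -260 90 45 -0.2'
python3 - <<'E'
from h import *
go(.4266,.03,.098,90.87)
s=snap('wrist','w3.png')
E
```

```text
clock: 3.75
tool_pos: [0.427, 0.0504, 0.2401]
eef_rot: [-0.496, -0.504, 0.504, 0.497]
contact_force: [0.0, 0.4, 0.5]
opening: 0.007
d [-20.4 142.1   0.5] spin 0.01 n 2.9 yaw 90.88 pos [0.427  0.0504 0.2401] F [0.  0.4 0.5] op 0.007 t 3.75
```

View pics/w3.png

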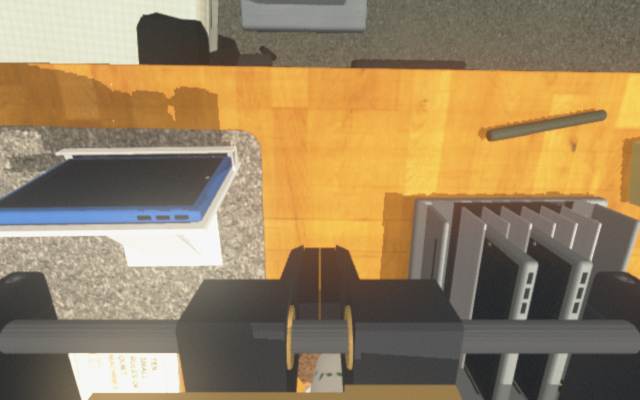

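Run:
```python
from fit1 import *
s=snap('wrist');p=[.45498,-.13577,.01515,.0005]
print(proj(s,world(p,sl(.115,0,.0895))),proj(s,world(p,sl(.124,.005,.095))),proj(s,world(p,sl(.115,-.013,.0895))))
cv2.imwrite('pics/w4z.png',cv2.resize(s['frame'][120:280,100:280,::-1],None,fx=4,fy=4,interpolation=cv2.INTER_CUBIC)[:600])
```

```text
[222.04041396 199.94304744] [233.58876249 204.45616929] [208.39993412 196.90992069]
```

View pics/w4z.png

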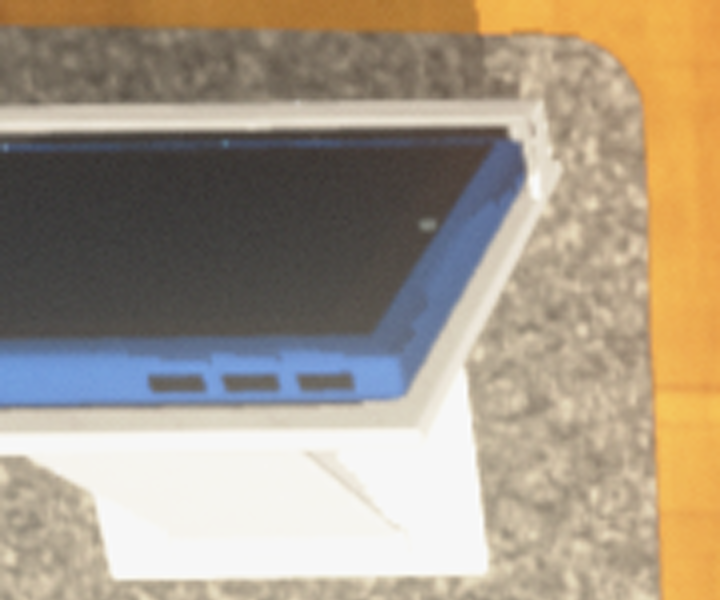

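```bash
python3 -m inch '-10 48 2 0; -20 96 2 0; -20 141 2 0; -30 141 2 0; -40 141 2 0; -50 141 2 0; -60 141 2 0; -66 141 2 0; -72 141 2 0;-72 141 2 0'
python3 - <<'E'
from h import *
go(.4245,-.086,.098,90.87)
s=snap('wrist','w5.png')
E
```

```text
clock: 4.85
tool_pos: [0.4263, -0.0239, 0.0994]
eef_rot: [0.498, 0.503, -0.502, -0.497]
contact_force: [-0.1, -0.2, 0.2]
opening: 0.002
d [-62.    1.4   2.4] spin -0.25 n 1.2 yaw 90.62 pos [ 0.4263 -0.0239  0.0994] F [-0.1 -0.2  0.2] op 0.002 t 4.85
```

View pics/w5.png

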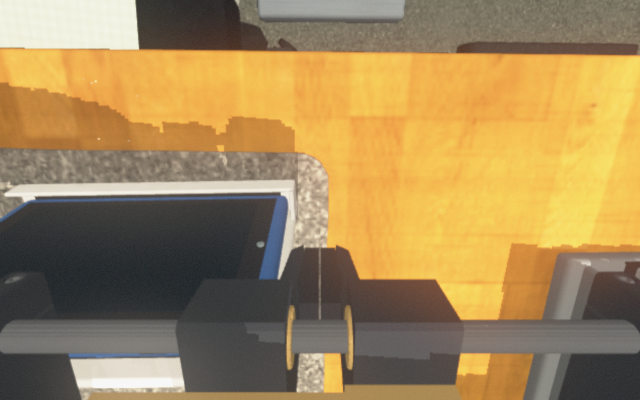

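```bash
python3 -m inch '-5 0 1 0; -10 0 2 0; -15 0 2 0; -22 0 2 0; -29 0 2 0; -36 0 2 0; -43 0 2 0; -50 0 2 0; -55 0 2 0; -55 0 2 0'
python3 - <<'E'
from h import *
go(.4245,-.086,.098,90.87)
s=snap('top','t6.png');q=snap('side','s6.png')
i=cv2.resize(s['frame'][200:275,340:440,::-1],None,fx=5,fy=5,interpolation=2);j=cv2.resize(q['frame'][225:325,250:350,::-1],(375,375),interpolation=2)
cv2.imwrite('pics/ts6.png',np.hstack([i[:375,:425],j]))
E
```

```text
clock: 5.9
tool_pos: [0.4242, -0.0793, 0.0986]
eef_rot: [-0.497, -0.502, 0.503, 0.497]
contact_force: [0.3, -0.4, -0.2]
opening: 0.001
d [-6.7  0.6 -0.2] spin -0.27 n 0.1 yaw 90.60 pos [ 0.4242 -0.0793  0.0986] F [ 0.3 -0.4 -0.2] op 0.001 t 5.90
```

View pics/ts6.png

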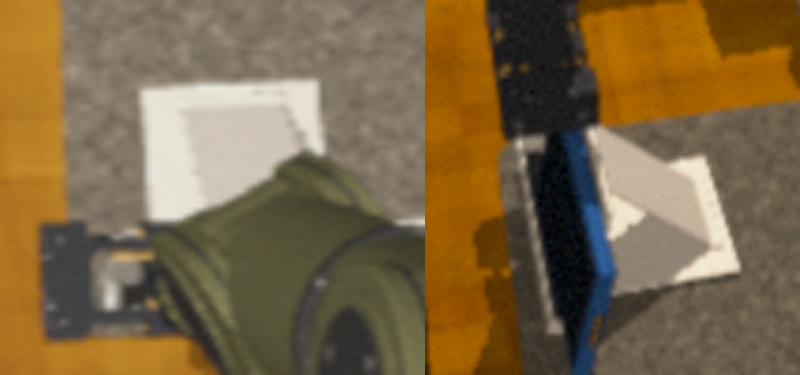

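Run:
```python
from fit1 import *
q=snap('side','s7.png')
cv2.imwrite('pics/s7z.png',cv2.resize(q['frame'][245:345,260:360,::-1],(600,600),interpolation=2))
p=[.453,-.13577,.01515,.0005]
for ov in (.04,.045,.05,.055): print(ov,[np.round((proj(q,world(p,sl(u,-.013,-.095-ov)))-[245,260])*6) for u in(0,.115)])
print('edge',(proj(q,world(p,sl(0.,-.019,-.095)))-[245,260])*6)
```

```text
0.04 [array([484., 163.]), array([311., 206.])]
0.045 [array([494., 165.]), array([320., 208.])]
0.05 [array([504., 167.]), array([330., 210.])]
0.055 [array([513., 168.]), array([340., 212.])]
edge [410.59040268 137.58976109]
```

View pics/s7z.png

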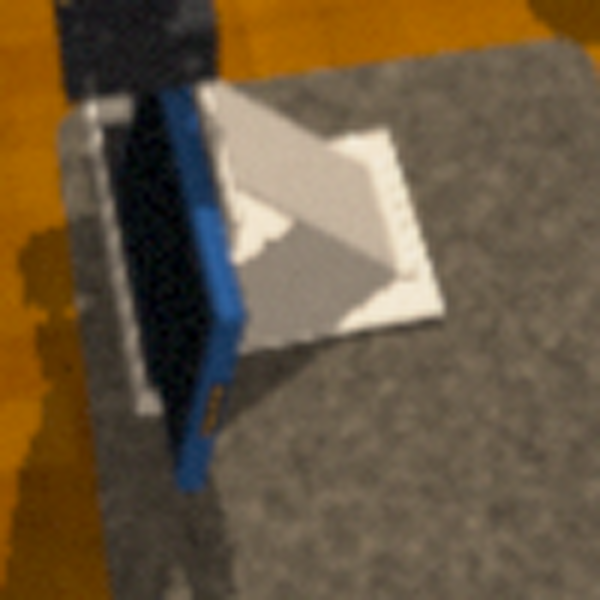

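```bash
python3 -m inch '-5 0 0 0; -10 0 0 0; -12 0 0 0; -12 0 0 0; -12 0 0 0; -2 0 0 0; 10 0 0 0; 40 0 0 0; 60 -40 0 0; 60 -90 0 0'
python3 - <<'E'
from fit1 import *
q=snap('side','s8.png')
cv2.imwrite('pics/s8z.png',cv2.resize(q['frame'][245:345,260:360,::-1],(600,600),interpolation=2))
go(.44,-.26,.22,0)
E
```

```text
clock: 7.05
tool_pos: [0.4226, -0.0138, 0.1883]
eef_rot: [-0.493, -0.504, 0.506, 0.497]
contact_force: [1.4, -0.6, -0.6]
opening: 0.004
d [-245.1  -24.8  -10.4] spin 91.01 n 10.6 yaw 91.01 pos [ 0.4255 -0.0151  0.1952] F [ 1.6 -0.6  4.5] op 0.006 t 7.10
```

View pics/s8z.png

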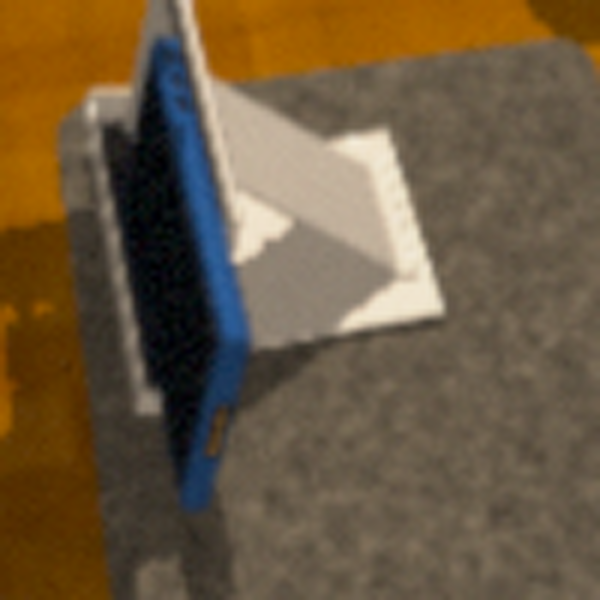

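```bash
python3 -m inch '-25 -10 -3 8.5; -50 -10 -5 17; -75 -10 -7 25.5; -100 -10 -9 34; -125 -10 -10 42.5; -150 -10 -10 51; -175 -10 -10 59.5; -200 -10 -10 68; -225 -10 -10 76.5; -246 -10 -10 85' 1; python3 -m inch '0 0 0 5; 0 0 0 5; 0 0 0 5';  python3 - <<'E'
from fit1 import *
go(.4356,-.261,.093,.87)
q=snap('wrist','w9.png')
E
```

```text
clock: 8.1
tool_pos: [0.4368, -0.2645, 0.1986]
eef_rot: [0.706, 0.033, -0.033, -0.706]
contact_force: [0.3, 0.6, -0.5]
opening: 0.891
clock: 8.4
tool_pos: [0.437, -0.2627, 0.1985]
eef_rot: [-0.707, -0.005, 0.006, 0.707]
contact_force: [0.3, -0.7, -0.0]
opening: 1.003
d [ -1.3 105.5   1.6] spin 0.05 n 2.1 yaw 0.92 pos [ 0.437  -0.2627  0.1985] F [ 0.3 -0.7 -0. ] op 1.003 t 8.40
```

View pics/w9.png

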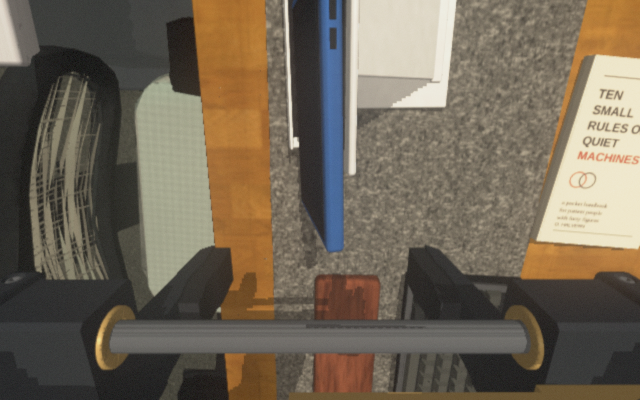

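```bash
python3 - <<'E'
from fit1 import *
q=snap('wrist')
print(atz(q,(248,343),.1315),atz(q,(249,329),.134),atz(q,(175,354),.139))
E
python3 -m inch '-1 45 2 0; -1 85 2 0; -1 105 2 0; -1 105 2 0; -1 105 2 0'; python3 -c "
from h import *
go(.4356,-.261,.093,.87)
q=snap('wrist','w10.png')"
```

```text
[ 0.45370885 -0.28294157  0.1315    ] [ 0.44395704 -0.28260647  0.134     ] [ 0.45796168 -0.22934871  0.139     ]
clock: 9.0
tool_pos: [0.4362, -0.2615, 0.094]
eef_rot: [-0.707, -0.005, 0.005, 0.707]
contact_force: [0.2, 0.9, 0.7]
opening: 0.997
d [-0.6  1.   0.5] spin -0.09 n 0.0 yaw 0.78 pos [ 0.4362 -0.2615  0.094 ] F [0.2 0.9 0.7] op 0.997 t 9.00
```

View pics/w10.png

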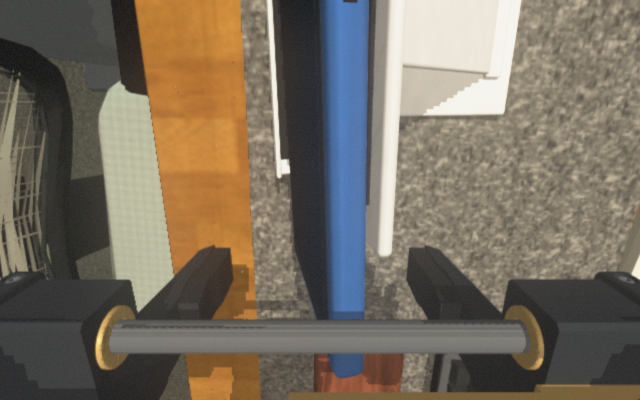

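```bash
python3 -m inch '4 1 0 0; 4 1 0 0; 4 1 0 0; 4 1 0 0; 4 1 0 0' -0.36 6; python3 -c "
from h import *
go(.418,-.261,.093,.87)
q=snap('wrist','w11.png')"
```

```text
clock: 9.55
tool_pos: [0.44, -0.2617, 0.0929]
eef_rot: [0.707, 0.005, -0.004, -0.707]
contact_force: [-0.2, -0.3, -0.1]
opening: 0.569
d [-22.   -0.1   1. ] spin -0.14 n 0.4 yaw 0.73 pos [ 0.44   -0.2617  0.0929] F [-0.2 -0.3 -0.1] op 0.569 t 9.55
```

View pics/w11.png

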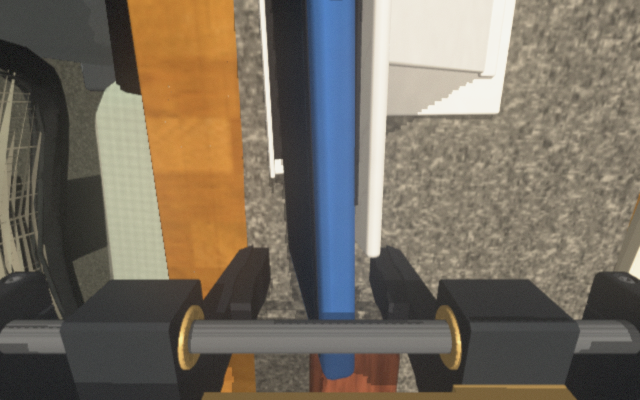

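```bash
python3 -m inch '0 0 0 0; 0 0 0 0; 0 0 0 0; -4 0 0 0; -8 0 0 0; -12 0 0 0; -15 0 0 0; -18 0 0 0; -18 0 0 0' ; python3 -c "
from h import *
go(.418,-.261,.093,.87)
q=snap('wrist','w12.png');q=snap('side');cv2.imwrite('pics/s12z.png',cv2.resize(q['frame'][245:345,250:350,::-1],(600,600),interpolation=2))"
```

```text
clock: 10.5
tool_pos: [0.4213, -0.2619, 0.0927]
eef_rot: [-0.707, -0.004, 0.005, 0.707]
contact_force: [-0.5, -0.4, -0.4]
opening: 0.32
d [-3.3 -0.3  0.9] spin -0.17 n 0.1 yaw 0.70 pos [ 0.4213 -0.2619  0.0927] F [-0.5 -0.4 -0.4] op 0.320 t 10.50
```

View pics/w12.png

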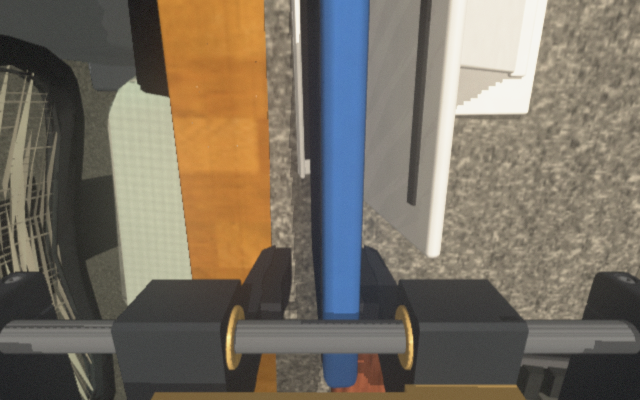

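View pics/s12z.png

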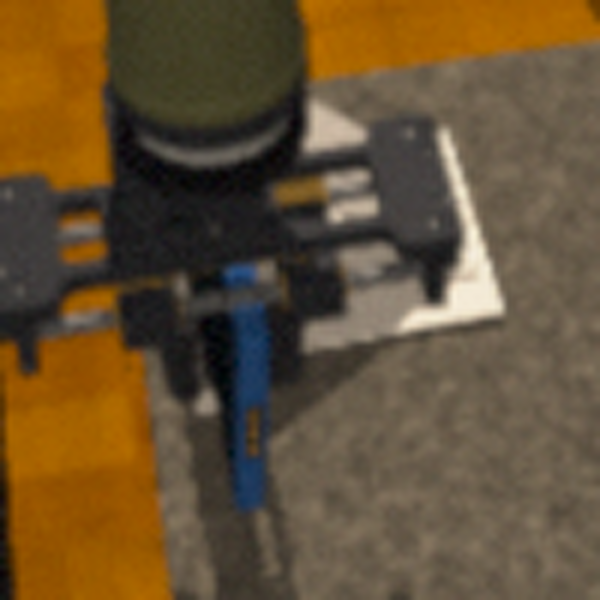

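```bash
python3 -m inch '-1 0 0 0; -2 0 0 0; -3 0 0 0; -3 0 0 0; -3 0 0 0; -3 0 0 0' -1 12; python3 -c "
from h import *
go(.418,-.261,.093,.87)
q=snap('wrist','w13.png');q=snap('side');cv2.imwrite('pics/s13z.png',cv2.resize(q['frame'][245:345,250:350,::-1],(600,600),interpolation=2))"
```

```text
clock: 11.2
tool_pos: [0.4197, -0.262, 0.0928]
eef_rot: [0.707, 0.005, -0.004, -0.707]
contact_force: [2.4, -0.8, -0.3]
opening: 0.146
d [-1.7 -0.2  1. ] spin -0.13 n 0.0 yaw 0.74 pos [ 0.4197 -0.262   0.0928] F [ 2.4 -0.8 -0.3] op 0.146 t 11.20
```

View pics/w13.png

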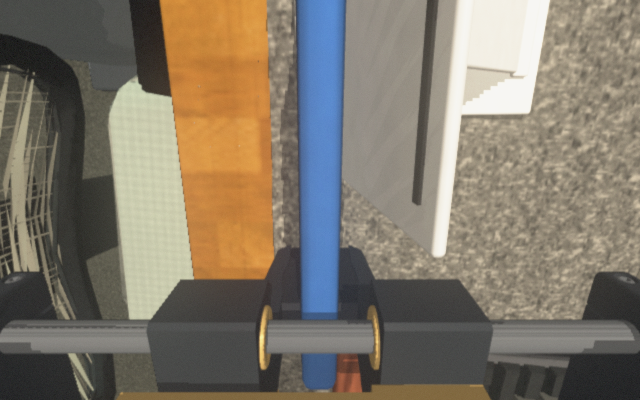

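View pics/s13z.png

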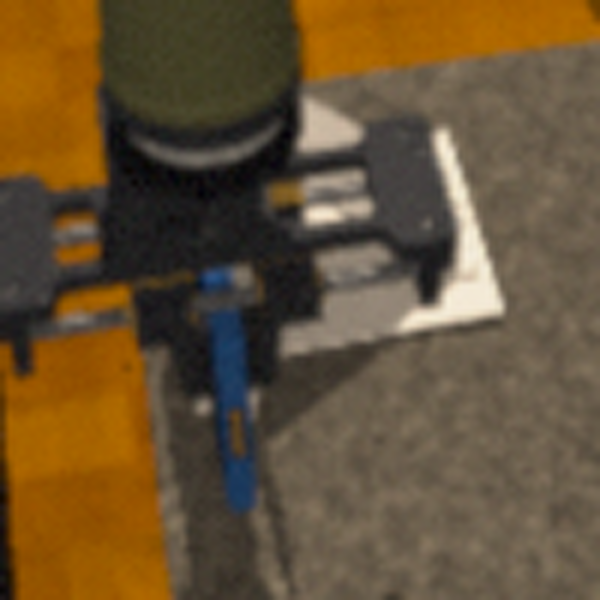

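```bash
python3 -m inch '0 0 0 0; 0 0 0 0; 0 -5 0 0; 0 -15 0 0; 0 -30 0 0; 0 -50 0 0; 0 -70 0 0; 0 -70 0 0' -1 50; python3 -c "
from h import *
go(.418,-.261,.25,.87)
q=snap('wrist','w14.png');q=snap('side');cv2.imwrite('pics/s14z.png',cv2.resize(q['frame'][190:340,220:370,::-1],(600,600),interpolation=2))"
```

```text
clock: 12.1
tool_pos: [0.4187, -0.2625, 0.1648]
eef_rot: [0.708, 0.005, -0.004, -0.707]
contact_force: [0.5, -0.1, -2.2]
opening: 0.142
d [ -0.6 -85.2   1.4] spin -0.17 n 1.7 yaw 0.70 pos [ 0.4187 -0.2625  0.1648] F [ 0.5 -0.1 -2.2] op 0.142 t 12.10
```

View pics/w14.png

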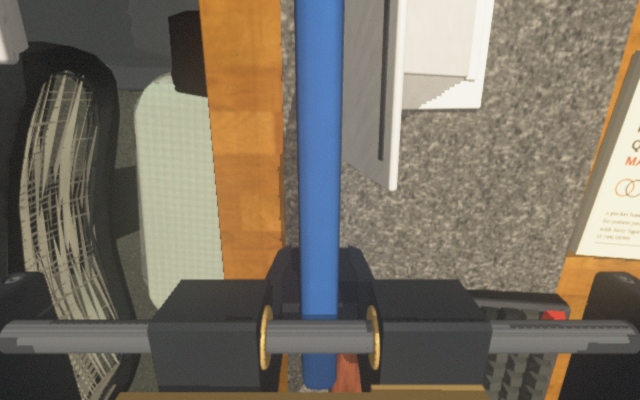

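View pics/s14z.png

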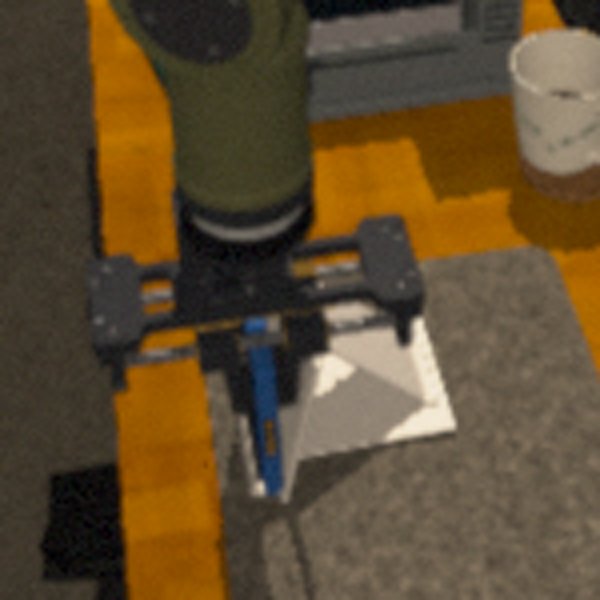

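```bash
cat >> h.py <<'E'
RK=[.5785,.2787,np.radians(1.0)]
def rk(X,Y): c,s=np.cos(RK[2]),np.sin(RK[2]);return RK[0]+c*X-s*Y,RK[1]+s*X+c*Y
def grk(X,Y,z,dy=0): 
    a=rk(X,Y);print('target',np.round(a,4));go(a[0],a[1],z,90+np.degrees(RK[2])+dy)
E
python3 -c "
from h import *
grk(-.017,-.165,.24)"
```

```text
target [0.5644 0.1134]
d [150.9 -77.3 373.4] spin -90.28 n 10.5 yaw 0.72 pos [ 0.4181 -0.2618  0.1627] F [-1.1 -0.4 -3.2] op 0.140 t 12.20
```

```bash
python3 -m inch '0 -30 5 0; 3 -60 20 -2; 10 -77 45 -6; 22 -77 75 -12; 36 -77 105 -18; 50 -77 135 -24; 64 -77 165 -30; 78 -77 195 -37; 92 -77 225 -44; 105 -77 255 -51'; python3 -c "
from h import *
grk(-.017,-.165,.24)"
```

```text
clock: 13.2
tool_pos: [0.52, -0.0046, 0.2382]
eef_rot: [-0.635, -0.309, 0.311, 0.636]
contact_force: [0.5, -0.2, -2.7]
opening: 0.143
target [0.5644 0.1134]
d [120.4  -2.   37.6] spin -38.97 n 4.5 yaw 52.03 pos [ 0.52   -0.0046  0.2382] F [ 0.5 -0.2 -2.7] op 0.143 t 13.20
```

```bash
python3 -m inch '20 0 8 -7; 42 0 16 -14; 64 0 24 -21; 85 0 30 -28; 103 0 34 -34; 118 0 38 -38; 120 0 38 -39; 120 0 38 -39; 120 0 38 -39'; python3 -c "
from h import *
grk(-.017,-.165,.13)
q=snap('wrist','w15.png');import pickle;pickle.dump({k:np.array(q[k]) for k in('intrinsics','R','t')},open('w15.pkl','wb'))
q=snap('side');cv2.imwrite('pics/s15z.png',cv2.resize(q['frame'][100:290,220:410,::-1],(600,600),interpolation=2))"
```

```text
clock: 14.1
tool_pos: [0.5645, 0.1105, 0.2389]
eef_rot: [-0.497, -0.502, 0.504, 0.498]
contact_force: [0.4, -0.7, -1.7]
opening: 0.144
target [0.5644 0.1134]
d [ 3.100e+00  1.089e+02 -1.000e-01] spin -0.41 n 2.2 yaw 90.59 pos [0.5645 0.1105 0.2389] F [ 0.4 -0.7 -1.7] op 0.144 t 14.10
```

View pics/w15.png

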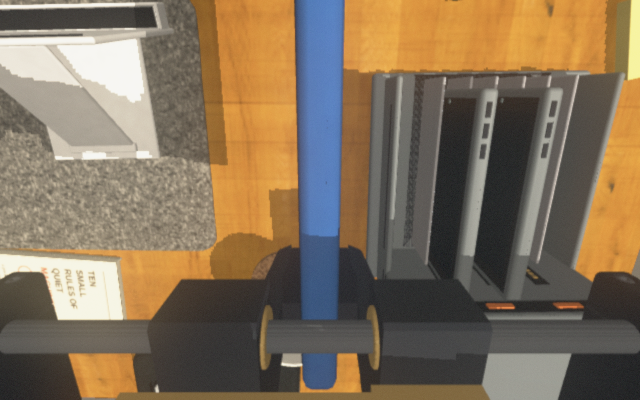

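View pics/s15z.png

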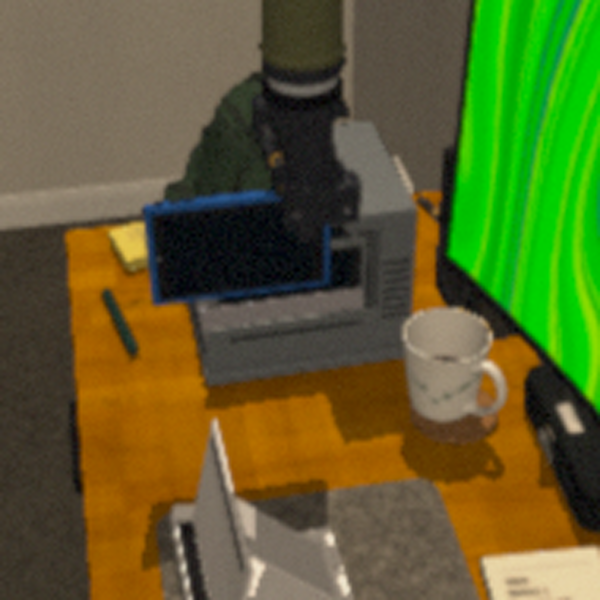

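```bash
python3 -c "
from h import *
i=cv2.imread('pics/w15.png')[60:320,360:640]
cv2.imwrite('pics/w15z.png',cv2.resize(i,None,fx=2.3,fy=2.3,interpolation=2)[:600])"
```

```text
(no output)
```

View pics/w15z.png

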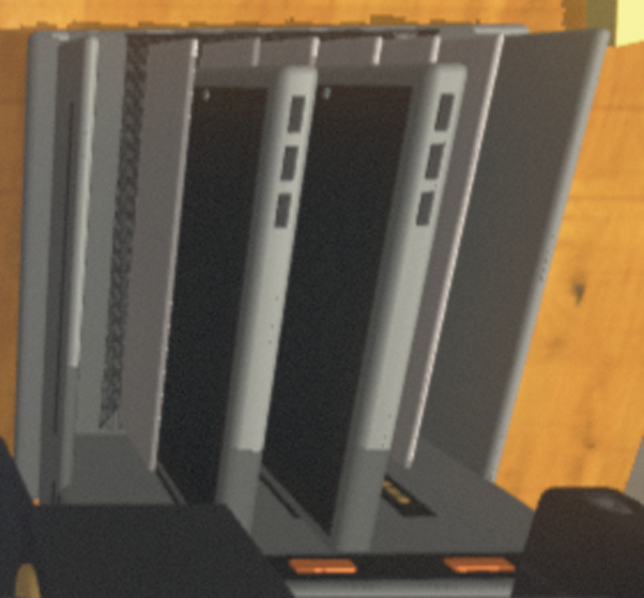

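```bash
cat > fit2.py <<'E'
from fit1 import *
import pickle
s=pickle.load(open('w15.pkl','rb'));s2=pickle.load(open('w2.pkl','rb'))
w=lambda r_,c_:(60+r_/2.3,360+c_/2.3); v=lambda r_,c_:(130+r_/3,210+c_/3)
ob=[(s,(-.12,-.112,.018),w(33,31)),(s,(-.115,-.100,.072),w(40,87)),(s,(.072,-.058,.072),w(468,152)),(s,(.072,.058,.072),w(468,408))]
for k,c in zip((-58,-34,-12,12,34,58),(195,258,316,378,437,500)): ob.append((s,(-.113,k/1e3,.072),w(38,c)))
for k,c in zip((-58,-34,-12,12,34,58),(103,164,217,275,329,386)): ob.append((s2,(-.113,k/1e3,.072),v(95,c)))
ob+=[(s2,(-.12,.112,.018),v(57,493)),(s2,(-.12,-.112,.018),v(60,17))]
f=lambda p:np.concatenate([proj(c,world(p[:3],g))-uv for c,g,uv in ob])
q=least_squares(f,[.5785,.2787,.0175],loss='soft_l1',x_scale=[.01,.01,.05]);p=q.x
print(p,np.degrees(p[2]));print(f(p).reshape(-1,2).round(1).tolist())
E
python3 fit2.py
```

```text
[0.58022165 0.27876099 0.0218172 ] 1.2500333483542094
[[-1.1, 0.1], [-2.0, -1.0], [2.5, -0.1], [1.4, -0.2], [0.7, 0.2], [0.4, 0.4], [0.0, 0.5], [-0.3, 1.2], [-0.7, 0.9], [-1.0, 1.2], [1.0, -0.5], [0.8, -1.3], [0.6, -1.0], [0.4, -0.7], [0.3, -0.7], [0.1, -0.1], [-0.5, 1.4], [0.2, -2.9]]
```

```bash
sed -i 's/^RK=.*/RK=[.580,.2788,np.radians(1.25)]/' h.py; python3 -c "
from h import *
grk(-.017,-.165,.08)"; python3 -m inch '3 40 -1 -0.5; 3 80 -1 -0.5; 3 115 -1 -0.5; 3 140 -1 -0.5; 3 155 -1 -0.5; 3 159 -1 -0.5; 3 159 -1 -0.5';python3 -c "
from h import *
grk(-.017,-.165,.0715)"
```

```text
target [0.5666 0.1135]
d [  2.9 159.4  -2. ] spin -0.64 n 3.2 yaw 90.61 pos [0.5648 0.1108 0.2394] F [ 0.6  0.2 -3.2] op 0.142 t 14.20
clock: 14.9
tool_pos: [0.5662, 0.1147, 0.0806]
eef_rot: [-0.495, -0.505, 0.505, 0.495]
contact_force: [0.1, -0.6, -1.7]
opening: 0.143
target [0.5666 0.1135]
d [-1.2  9.1 -0.4] spin -0.07 n 0.2 yaw 91.18 pos [0.5662 0.1147 0.0806] F [ 0.1 -0.6 -1.7] op 0.143 t 14.90
```

```bash
python3 -m inch '0 3 0 0; 0 6 0 0; 0 7 0 0; 0 7 0 0; 0 7 0 0';python3 -c "
from h import *
grk(-.017,-.165,.0715)"; python3 -m inch '0 1 0 0; 0 2 0 0; 0 2 0 0';python3 -c "
from h import *
grk(-.017,-.165,.0715)
q=snap('side');cv2.imwrite('pics/s16z.png',cv2.resize(q['frame'][140:290,230:380,::-1],(600,600),interpolation=2))"
```

```text
clock: 15.4
tool_pos: [0.5664, 0.1152, 0.0739]
eef_rot: [0.495, 0.505, -0.505, -0.495]
contact_force: [-1.0, -0.5, -2.6]
opening: 0.14
target [0.5666 0.1135]
d [-1.7  2.4 -0.2] spin -0.02 n 0.1 yaw 91.23 pos [0.5664 0.1152 0.0739] F [-1.  -0.5 -2.6] op 0.140 t 15.40
clock: 15.7
tool_pos: [0.5662, 0.1151, 0.0716]
eef_rot: [-0.495, -0.505, 0.505, 0.495]
contact_force: [-0.9, -0.2, -2.3]
opening: 0.142
target [0.5666 0.1135]
d [-1.7  0.1 -0.4] spin -0.02 n 0.0 yaw 91.23 pos [0.5662 0.1151 0.0716] F [-0.9 -0.2 -2.3] op 0.142 t 15.70
```

View pics/s16z.png

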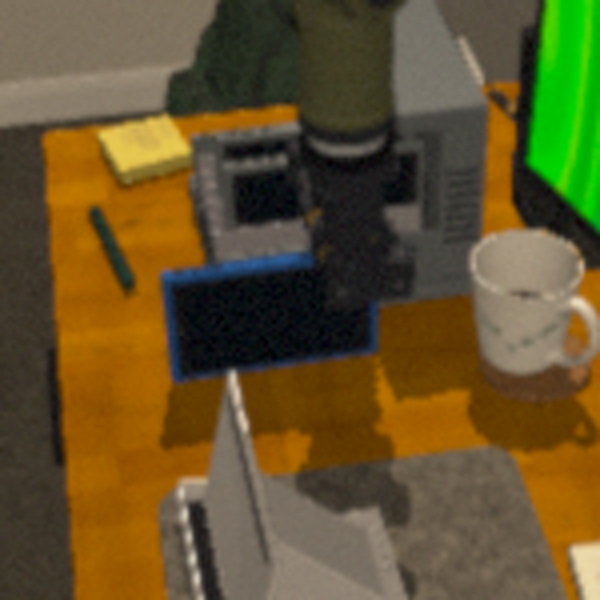

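```bash
python3 -m inch '0 1 0 0; 0 2 0 0; 0 2 0 0' | grep -E 'pos|force'; python3 -m inch '0 1 0 0; 0 2 0 0; 0 2 0 0'| grep -E 'pos|force'
```

```text
tool_pos: [0.5664, 0.1153, 0.0707]
contact_force: [-1.6, -1.0, 7.0]
tool_pos: [0.5665, 0.1153, 0.0706]
contact_force: [-5.8, -1.5, 23.6]
```

```bash
python3 -m inch '0 -1 0 0; 0 -2 0 0; 0 -2 0 0' - 10 | grep -E 'pos|force|open'; python3 -m inch '0 0 0 0; 0 0 0 0; 0 0 0 0' -0.6 | grep -E 'pos|force|open'; python3 -c "
from h import *
q=snap('wrist','w17.png');go(.5664,.1152,.0925)"
```

```text
tool_pos: [0.5665, 0.1153, 0.0706]
contact_force: [-2.2, -0.1, 8.2]
opening: 0.147
tool_pos: [0.5662, 0.1152, 0.0694]
contact_force: [-0.1, 0.0, 0.2]
opening: 0.202
d [  0.  -23.1  -0.2] spin 0.00 n 0.5 yaw 91.23 pos [0.5661 0.1152 0.0694] F [ 0.1 -0.5  0.7] op 0.198 t 17.00
```

View pics/w17.png

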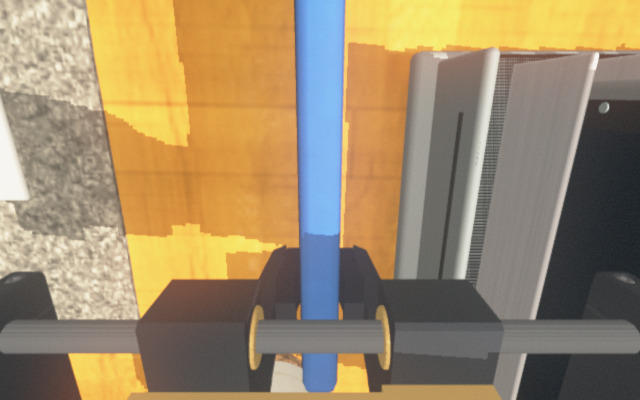

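```bash
python3 -m inch '0 -4 0 0; 0 -10 0 0; 0 -16 0 0; 0 -22 0 0; 0 -22 0 0; 0 -22 0 0' | grep -E 'pos|force|open'; python3 -m inch '0 0 0 0; 0 0 0 0; 0 0 0 0; 0 0 0 0' -1 50 | grep -E 'pos|force|open'; python3 -c "
from h import *
q=snap('wrist','w18.png');q=snap('side');cv2.imwrite('pics/s18z.png',cv2.resize(q['frame'][140:290,230:380,::-1],(600,600),interpolation=2))
grk(-.017,-.1225,.0935)"
```

```text
tool_pos: [0.5664, 0.1151, 0.092]
contact_force: [0.0, -0.7, -0.1]
opening: 0.201
tool_pos: [0.5662, 0.1152, 0.0917]
contact_force: [-0.6, 1.0, 1.8]
opening: 0.144
target [0.5657 0.156 ]
d [40.8 -1.8 -0.4] spin -0.02 n 0.8 yaw 91.23 pos [0.5662 0.1152 0.0917] F [-0.6  1.4  2.5] op 0.140 t 18.10
```

View pics/w18.png

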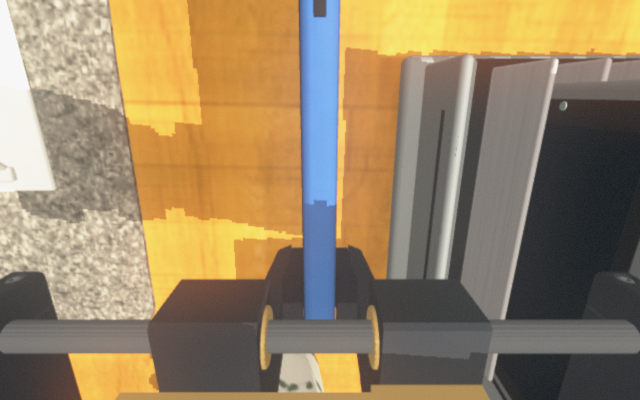

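View pics/s18z.png

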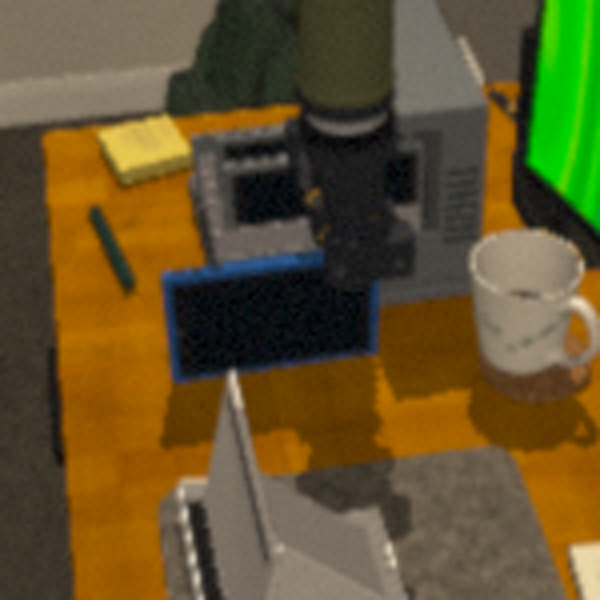

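```bash
python3 -m inch '0 -4 0 0; 0 -8 0 0; 8 -10 0 0; 18 -10 0 0; 28 -10 0 0; 36 -10 0 0; 39.5 -10 0 0; 39.5 -10 0 0; 39.5 -10 0 0' | grep -E 'pos|force|open';  python3 -c "
from h import *
q=snap('wrist','w19.png');grk(-.017,-.1235,.092)"
```

```text
tool_pos: [0.5653, 0.1542, 0.1016]
contact_force: [-0.5, -0.8, -2.4]
opening: 0.142
target [0.5657 0.155 ]
d [ 1.1  9.6 -0.3] spin -0.06 n 0.2 yaw 91.19 pos [0.5654 0.1539 0.1016] F [ 0.2 -0.2 -2. ] op 0.143 t 19.05
```

View pics/w19.png

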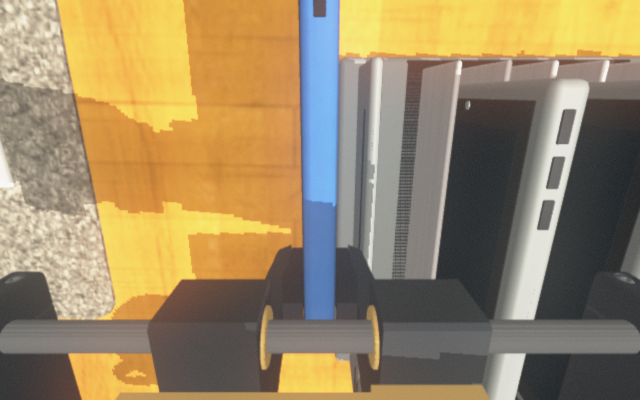

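```bash
python3 -c "
from h import *
q=snap('wrist');print(atz(q,(62,341),.018),atz(q,(62,374),.072),atz(q,(62,371),.072), proj(q,[*rk(-.12,-.112),.018]))
cv2.imwrite('pics/w19z.png',cv2.resize(q['frame'][40:240,280:420,::-1],None,fx=3,fy=3,interpolation=2))"
```

```text
[0.46530469 0.1649139  0.018     ] [0.46963887 0.17731945 0.072     ] [0.46966726 0.17590494 0.072     ] [ 57.04231339 340.05261052]
```

View pics/w19z.png

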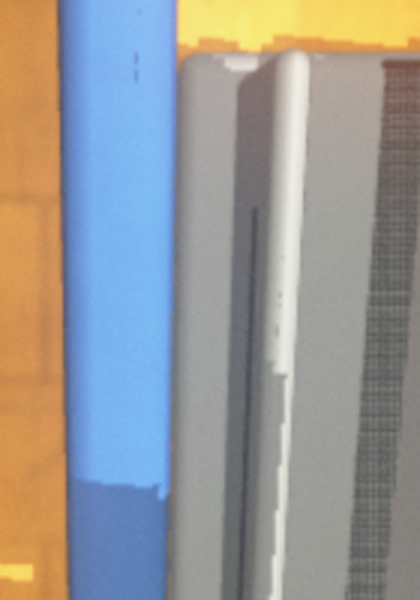

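```bash
python3 -m inch '1 3 0 0; 1 6 0 0; 1 8.5 0 0; 1 8.5 0 0' | grep -E 'pos|force|open'; python3 -m inch '0 1 0 0; 0 1 0 0' | grep -E 'pos|force|open'
```

```text
tool_pos: [0.5651, 0.1554, 0.0927]
contact_force: [0.2, -0.0, -2.8]
opening: 0.143
tool_pos: [0.5654, 0.1556, 0.0922]
contact_force: [0.9, -0.7, -2.1]
opening: 0.14
```

```bash
python3 -m inch '0 1 0 0; 0 1 0 0' | grep -E 'pos|force|open'
```

```text
tool_pos: [0.5656, 0.1558, 0.0917]
contact_force: [0.1, -0.2, 2.2]
opening: 0.141
```

```bash
python3 -m inch '0 -1 0 0; 0 -1 0 0; 0 -1 0 0; 0 -1 0 0' -0.46 8 | grep -E 'pos|force|open'; python3 -m inch '3 0 0 0; 6 0 0 0; 9 0 0 0; 12 0 0 0; 15 0 0 0; 17 0 0 0; 19 0 0 0; 21 0 0 0; 21 0 0 0' | grep -E 'pos|force|open';  python3 -c "
from h import *
q=snap('wrist','w20.png')"
```

```text
tool_pos: [0.5654, 0.1556, 0.0922]
contact_force: [-0.0, -0.1, 0.3]
opening: 0.27
tool_pos: [0.5649, 0.1771, 0.0922]
contact_force: [0.4, -0.3, -0.2]
opening: 0.27
```

View pics/w20.png

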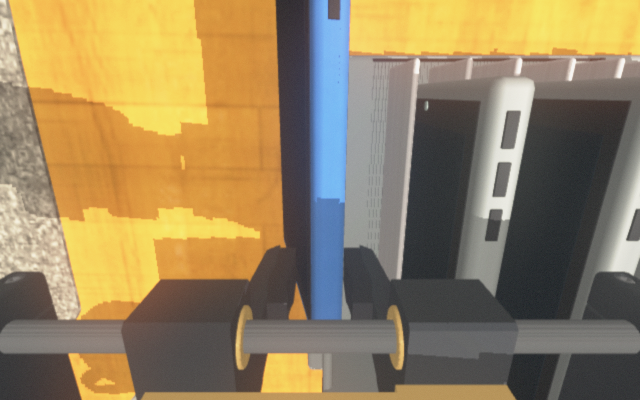

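```bash
python3 -m inch '2 0 0 0; 3 0 0 0; 3 0 0 0; 3 0 0 0' -0.2 | grep -E 'pos|force|open';  python3 -c "
from h import *
q=snap('wrist','w21.png');q=snap('side');cv2.imwrite('pics/s21z.png',cv2.resize(q['frame'][140:290,230:380,::-1],(600,600),interpolation=2))"
```

```text
tool_pos: [0.5649, 0.1796, 0.0922]
contact_force: [0.1, -0.4, -0.6]
opening: 0.4
```

View pics/w21.png

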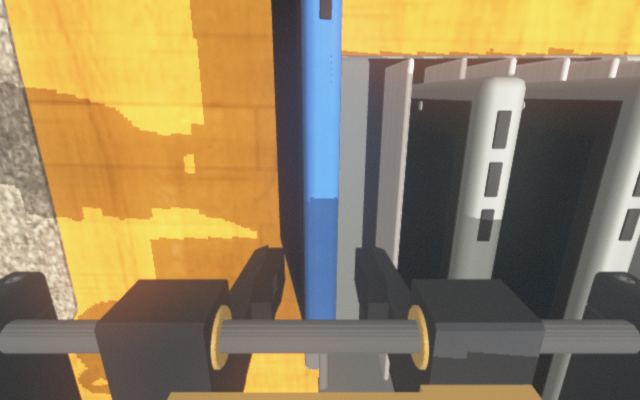

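View pics/s21z.png

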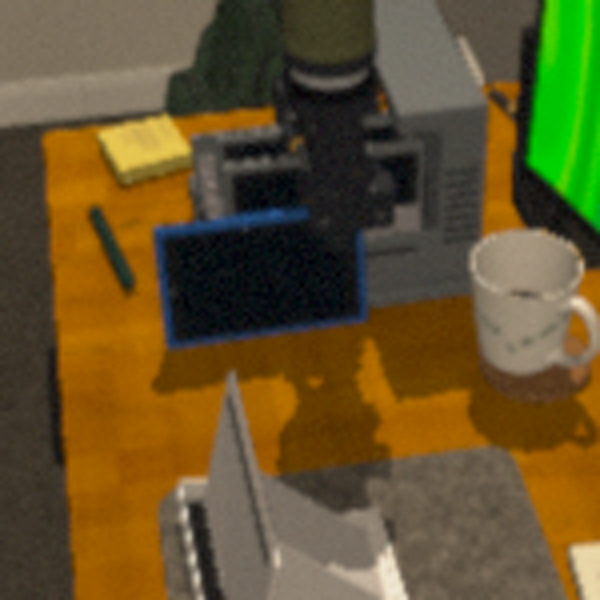

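```bash
python3 -m inch '0 -10 0 0; 0 -40 0 0; 0 -80 0 0; 0 -100 30 0; 0 -100 70 0; 0 -100 95 0; 0 -100 95 0; 0 -100 95 0' 0.3 | grep -E 'pos|force|open';  python3 -c "
from h import *
q=snap('wrist','w22.png');import pickle;pickle.dump({k:np.array(q[k]) for k in('intrinsics','R','t')},open('w22.pkl','wb'));q=snap('side');cv2.imwrite('pics/s22z.png',cv2.resize(q['frame'][140:290,230:380,::-1],(600,600),interpolation=2))"
```

```text
tool_pos: [0.4704, 0.1778, 0.1931]
contact_force: [0.5, 1.1, -0.0]
opening: 0.65
```

View pics/w22.png

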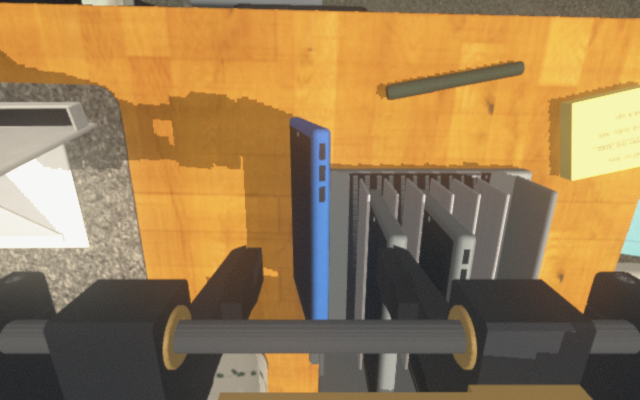

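View pics/s22z.png

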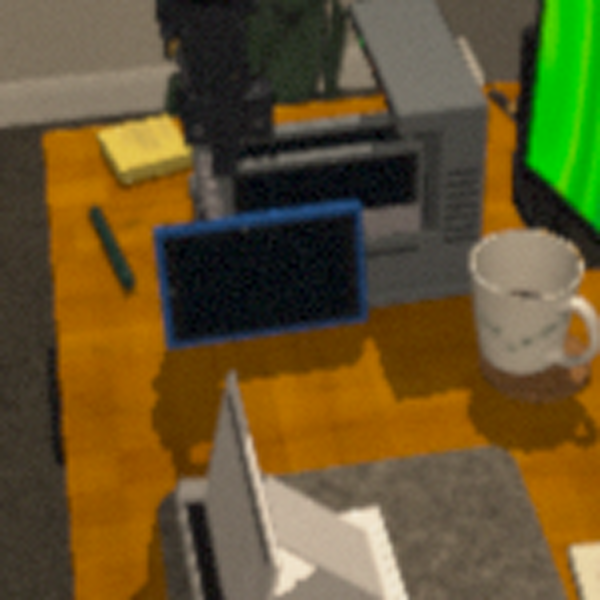

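```bash
python3 -c "
from h import *
import pickle;q=pickle.load(open('w22.pkl','rb'))
i=cv2.imread('pics/w22.png')[100:260,260:400];cv2.imwrite('pics/w22z.png',cv2.resize(i,None,fx=3.7,fy=3.7,interpolation=2))
print(atz(q,(129,328),.112),atz(q,(127,311),.115),atz(q,(300,328),.112))
grk(-.110,-.105,.092)"
```

```text
[0.41141934 0.18181136 0.112     ] [0.41007828 0.17072075 0.115     ] [0.54256674 0.1856884  0.112     ]
target [0.4723 0.1714]
d [ -6.4 100.6  -0.6] spin -0.08 n 2.0 yaw 91.17 pos [0.4714 0.1778 0.1926] F [ 0.6 -0.4  0.5] op 0.650 t 22.65
```

View pics/w22z.png

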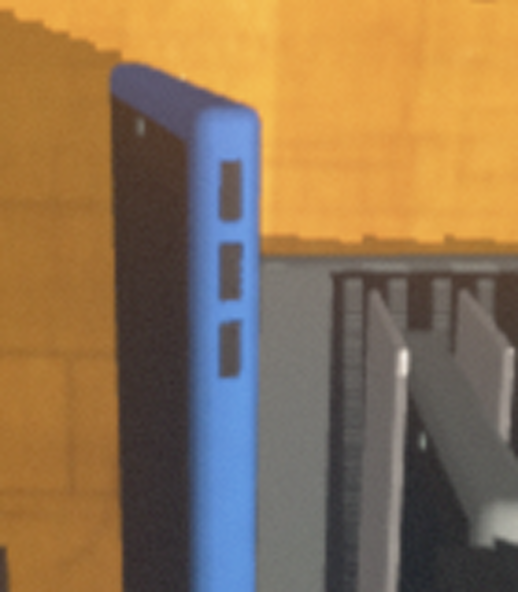

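```bash
python3 -m inch '-5 0 0 0; -5 0 0 0; -5 30 0 0; -5 70 0 0; -5 95 0 0; -5 101 0 0; -5 101 0 0' -0.09 8 | grep -E 'pos|force|open';  python3 -c "
from h import *
q=snap('wrist','w23.png')"
```

```text
tool_pos: [0.4699, 0.1724, 0.0906]
contact_force: [0.4, 0.8, -0.4]
opening: 0.459
```

View pics/w23.png

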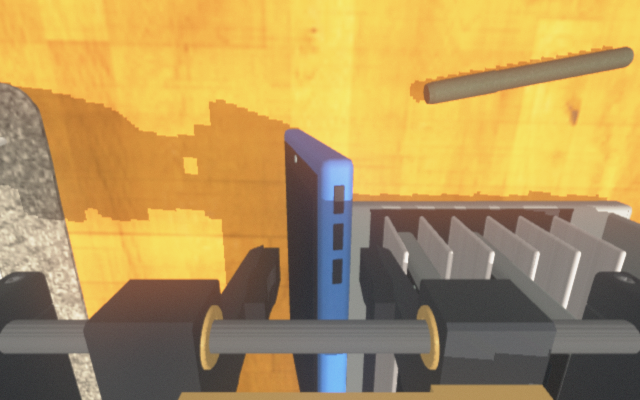

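```bash
python3 -m inch '3 0 0 0; 3 0 0 0; 3 0 0 0; 0 0 0 0; -3 0 0 0; -6 0 0 0; -9 0 0 0; -12 0 0 0; -14 0 0 0; -14 0 0 0' -0.41 8 | grep -E 'pos|force|open';  python3 -c "
from h import *
q=snap('wrist','w24.png')"
```

```text
tool_pos: [0.4703, 0.1581, 0.0912]
contact_force: [0.2, -0.5, -0.3]
opening: 0.292
```

View pics/w24.png

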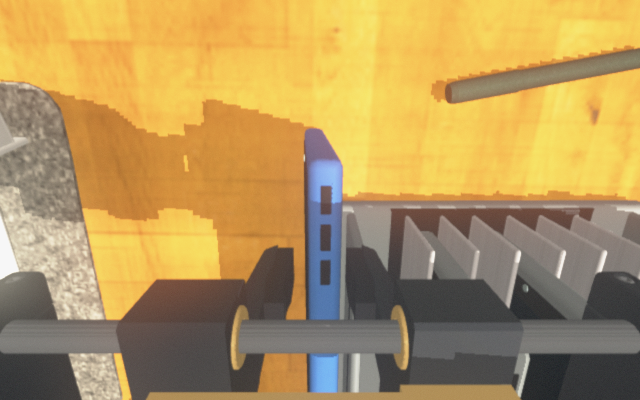

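```bash
python3 -m inch '-1 0 0 0; -2 0 0 0; -2 0 0 0; -2 0 0 0; -2 0 0 0' -1 12 | grep -E 'pos|force|open';python3 -m inch '0 0 0 0; 0 0 0 0; 0 -3 0 0; 0 -10 0 0; 0 -20 0 0; 0 -20 0 0; 0 -20 0 0' -1 50 | grep -E 'pos|force|open';  python3 -c "
from h import *
q=snap('wrist','w25.png');q=snap('side');cv2.imwrite('pics/s25z.png',cv2.resize(q['frame'][140:290,230:380,::-1],(600,600),interpolation=2))"
```

```text
tool_pos: [0.4703, 0.1564, 0.0912]
contact_force: [1.0, -0.7, -0.6]
opening: 0.144
tool_pos: [0.4706, 0.1567, 0.1117]
contact_force: [0.4, -0.6, -3.3]
opening: 0.141
```

View pics/w25.png

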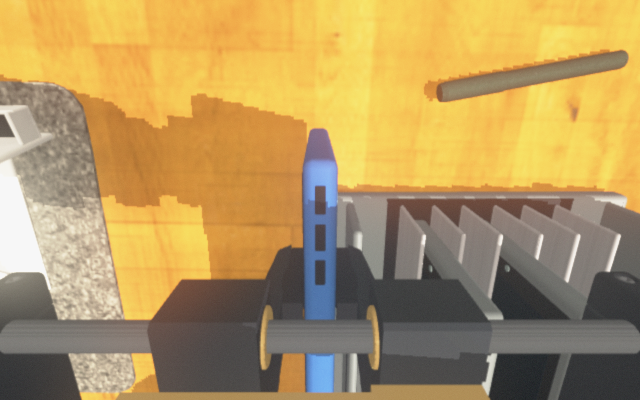

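View pics/s25z.png

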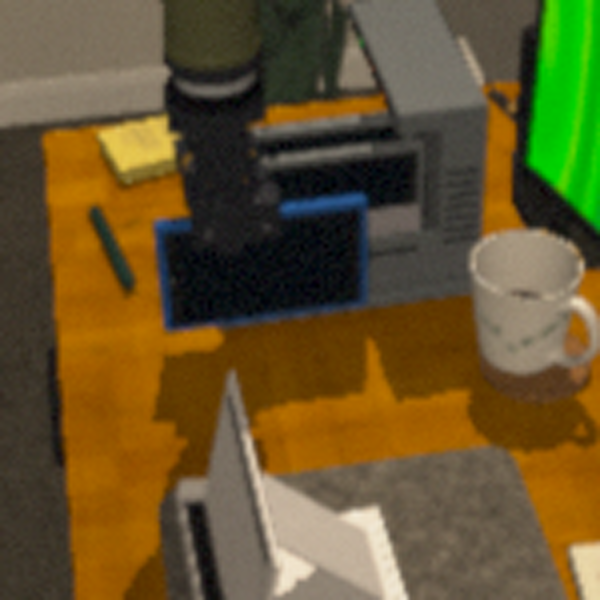

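```bash
python3 -c "
from h import *
grk(-.109,.046,.25)"; python3 -m inch '0 -30 0 0; 0 -70 0 0; 0 -105 0 0; 10 -130 0 0; 35 -138 0 0; 65 -138 0 0; 95 -138 0 0; 125 -138 0 0; 150 -138 0 0; 165 -138 0 0' | grep -E 'pos|force|open';  python3 -c "
from h import *
grk(-.109,.046,.25)"
```

```text
target [0.47   0.3224]
d [ 165.8 -138.8   -3.3] spin -0.02 n 4.3 yaw 91.23 pos [0.4703 0.1566 0.1112] F [ 0.3 -0.2 -2.4] op 0.143 t 25.75
tool_pos: [0.4658, 0.3238, 0.2488]
contact_force: [-0.8, -0.1, -2.2]
opening: 0.14
target [0.47   0.3224]
d [-1.5 -1.2 -4.2] spin 0.13 n 0.1 yaw 91.38 pos [0.4658 0.3238 0.2488] F [-0.8 -0.1 -2.2] op 0.140 t 26.75
```

```bash
python3 -m inch '-1 0 -3 0; -1 0 -3 0; -1 0 -3 0' | grep -E 'pos|force|open';  python3 -c "
from h import *
q=snap('wrist','w26.png');import pickle;pickle.dump({k:np.array(q[k]) for k in('intrinsics','R','t')},open('w26.pkl','wb'));grk(-.109,.046,.25)
for Y in(.034,.058): print(proj(q,[*rk(-.113,Y),.072]))
q=snap('side');cv2.imwrite('pics/s26z.png',cv2.resize(q['frame'][80:230,230:380,::-1],(600,600),interpolation=2))"
```

```text
tool_pos: [0.4704, 0.3182, 0.2489]
contact_force: [-0.0, -0.8, -2.8]
opening: 0.144
target [0.47   0.3224]
d [ 3.9 -1.   0.2] spin -0.17 n 0.1 yaw 91.08 pos [0.4703 0.3185 0.249 ] F [-0.1  0.6 -1.9] op 0.146 t 27.10
[175.58443213 312.30966911]
[175.51116386 336.63330732]
```

View pics/w26.png

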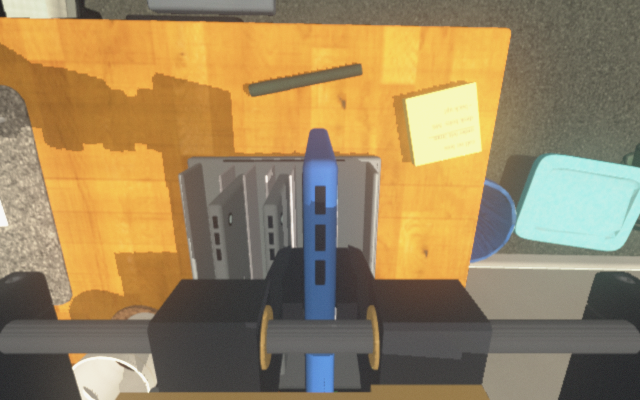

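View pics/s26z.png

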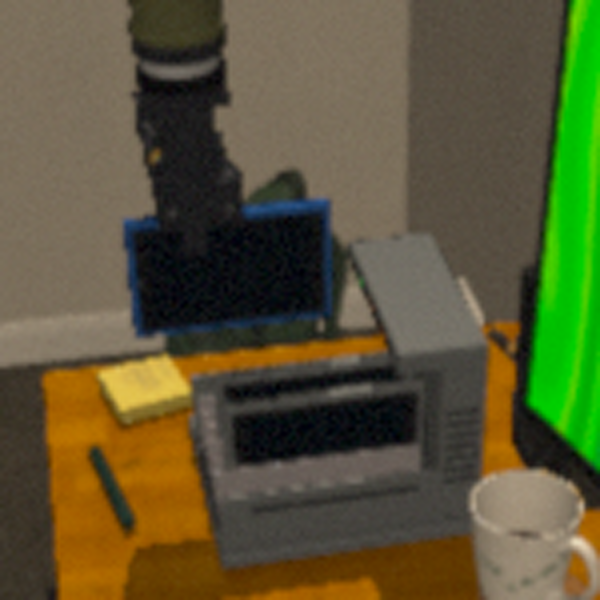

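```bash
python3 -c "
from h import *
import pickle;q=pickle.load(open('w26.pkl','rb'))
for X in [(-.12,.112,.018),(-.12,-.112,.018),(-.113,-.058,.072),(-.113,-.034,.072),(-.113,-.012,.072),(-.113,.012,.072),(-.113,.034,.072),(-.115,.1,.072)]: print(X,((proj(q,[*rk(X[0],X[1]),X[2]])-[140,170])*3.5).round())
i=cv2.imread('pics/w26.png')[140:300,170:395];cv2.imwrite('pics/w26z.png',cv2.resize(i,None,fx=3.5,fy=3.5,interpolation=2))"
```

```text
(-0.12, 0.112, 0.018) [ 63. 742.]
(-0.12, -0.112, 0.018) [65. 53.]
(-0.113, -0.058, 0.072) [126. 172.]
(-0.113, -0.034, 0.072) [125. 257.]
(-0.113, -0.012, 0.072) [125. 335.]
(-0.113, 0.012, 0.072) [125. 420.]
(-0.113, 0.034, 0.072) [125. 498.]
(-0.115, 0.1, 0.072) [117. 733.]
```

View pics/w26z.png

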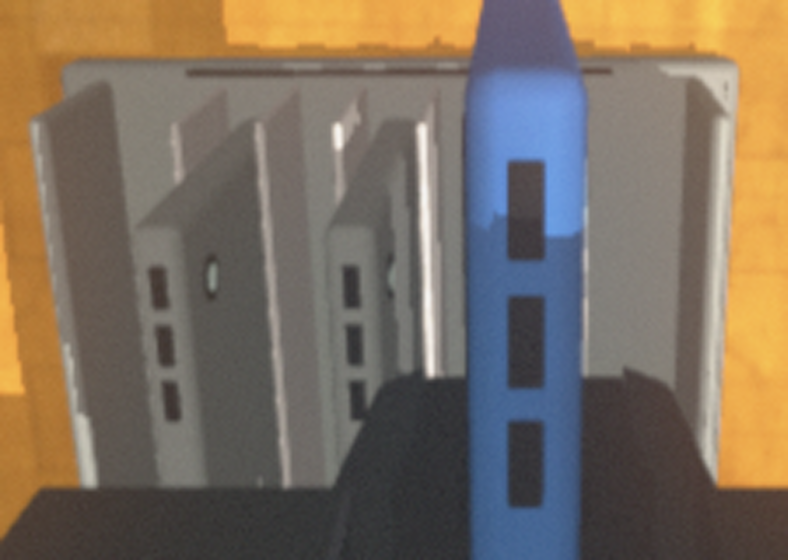

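```bash
python3 -m inch '4.5 0 0 -0.2; 4.5 25 0 -0.2; 4.5 55 0 -0.2; 4.5 70 0 -0.2; 4.5 73 0 -0.2; 4.5 73 0 -0.2; 4.5 73 0 -0.2' | grep -E 'pos|force|open';  python3 -c "
from h import *
q=snap('wrist','w27.png');grk(-.109,.0465,.112)
cv2.imwrite('pics/w27z.png',cv2.resize(q['frame'][100:280,180:410,::-1],None,fx=3.3,fy=3.3,interpolation=2)[:590])
for X in [(-.113,-.012,.072),(-.113,.012,.072),(-.113,.034,.072),(-.113,.058,.072),(-.115,.1,.072)]: print(X,((proj(q,[*rk(X[0],X[1]),X[2]])-[100,180])*3.3).round())
"
```

```text
tool_pos: [0.4703, 0.3257, 0.1772]
contact_force: [1.1, 0.5, -2.2]
opening: 0.143
target [0.47   0.3229]
d [-2.9 65.4  0.5] spin 0.17 n 1.3 yaw 91.42 pos [0.4704 0.3258 0.1774] F [ 1.1  0.1 -1.8] op 0.146 t 27.90
(-0.113, -0.012, 0.072) [320. 201.]
(-0.113, 0.012, 0.072) [320. 303.]
(-0.113, 0.034, 0.072) [320. 396.]
(-0.113, 0.058, 0.072) [321. 498.]
(-0.115, 0.1, 0.072) [313. 677.]
```

View pics/w27z.png

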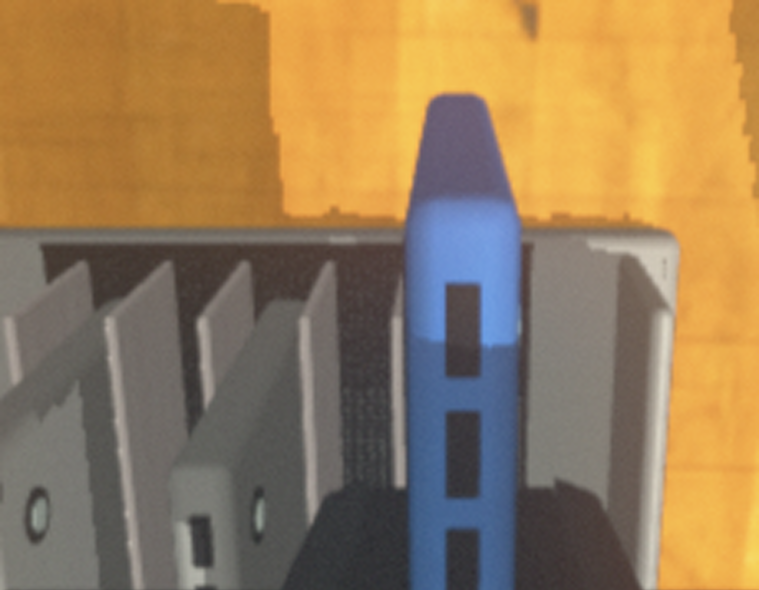

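```bash
python3 -m inch '-2.8 0 0 0.2; -2.8 0 0 0.2; -2.8 5 0 0.2; -2.8 5 0 0.2' | grep -E 'pos|force|open';  python3 -c "
from h import *
q=snap('wrist','w28.png');grk(-.109,.0465,.112)
cv2.imwrite('pics/w28z.png',cv2.resize(q['frame'][100:280,180:410,::-1],None,fx=3.3,fy=3.3,interpolation=2)[:590])"
```

```text
tool_pos: [0.4695, 0.3221, 0.1708]
contact_force: [0.2, 0.1, -2.7]
opening: 0.143
target [0.47   0.3229]
d [ 0.8 58.9 -0.5] spin -0.01 n 1.2 yaw 91.24 pos [0.4696 0.3221 0.1709] F [-0.1 -0.1 -3.1] op 0.143 t 28.35
```

View pics/w28z.png

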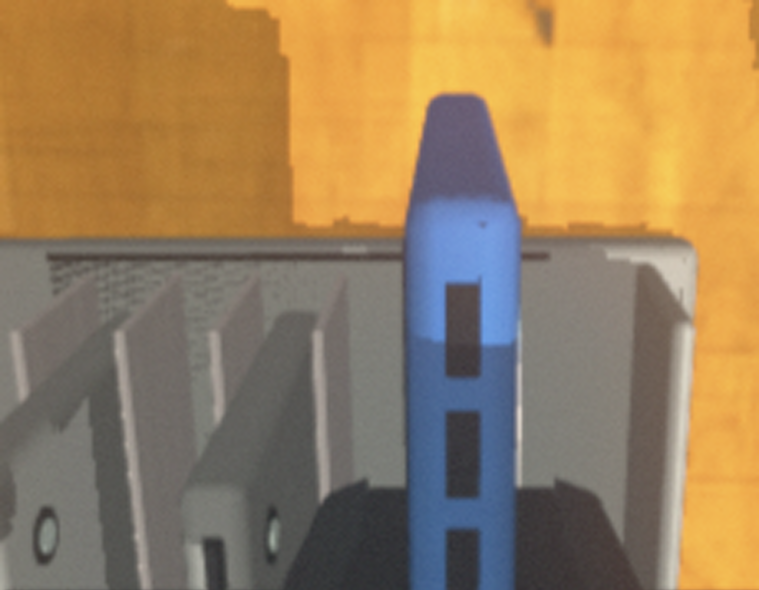

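```bash
python3 -m inch '0.7 8 0 0; 0.7 18 0 0; 0.7 30 0 0; 0.7 42 0 0; 0.7 52 0 0; 0.7 57 0 0; 0.7 57 0 0; 0.7 57 0 0' | grep -E 'pos|force|open';  python3 -c "
from h import *
q=snap('wrist','w29.png');grk(-.041,.0465,.112)
q=snap('side');cv2.imwrite('pics/s29z.png',cv2.resize(q['frame'][80:230,230:380,::-1],(600,600),interpolation=2))"
```

```text
tool_pos: [0.4699, 0.3232, 0.1143]
contact_force: [-0.7, 0.2, -2.8]
opening: 0.146
target [0.538  0.3244]
d [ -0.4   2.6 -68. ] spin -0.02 n 1.4 yaw 91.23 pos [0.47   0.3233 0.1146] F [ 0.2  0.4 -2.6] op 0.144 t 29.20
```

View pics/w29.png

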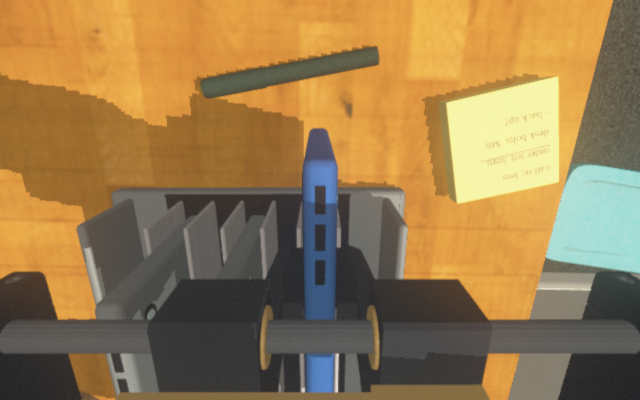

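View pics/s29z.png

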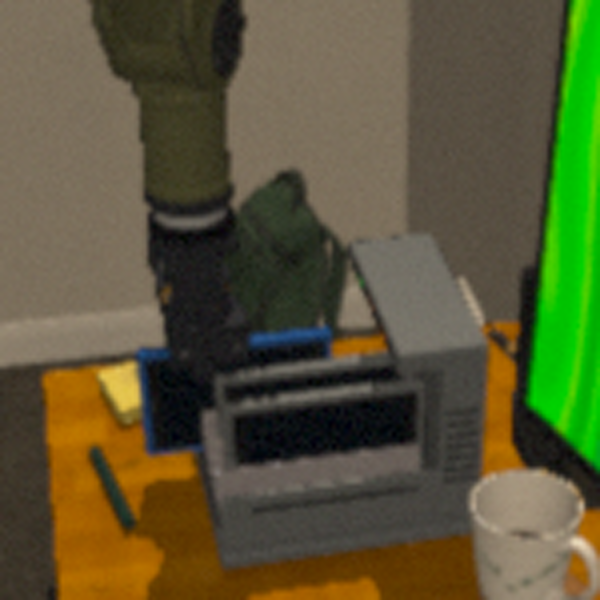

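```bash
python3 -m inch '0 1 -8 0; 0 2 -18 0; 0 2 -28 0; 0 2 -38 0; 0 2 -48 0; 0 2 -54 0; 0 2 -58 0; 0 2 -58 0; 0 2 -58 0' | grep -E 'pos|force|open';  python3 -c "
from h import *
grk(-.041,.0465,.111)"
```

```text
tool_pos: [0.5273, 0.3243, 0.1122]
contact_force: [-0.3, -0.2, -2.2]
opening: 0.141
target [0.538  0.3244]
d [ -0.2   1.2 -10.7] spin -0.00 n 0.2 yaw 91.25 pos [0.5273 0.3243 0.1122] F [-0.3 -0.2 -2.2] op 0.141 t 30.15
```

```bash
python3 -m inch '0 1 -2 0; 0 1 -4 0; 0 1 -6 0; 0 1 -6 0' | grep -E 'pos|force|open'; python3 -m inch '0 0 -1 0; 0 0 -2 0; 0 0 -2 0' | grep -E 'pos|force|open';python3 -m inch '0 0 -1 0; 0 0 -2 0; 0 0 -2 0' | grep -E 'pos|force|open'
```

```text
tool_pos: [0.5342, 0.3244, 0.1112]
contact_force: [-0.1, 0.5, -1.4]
opening: 0.141
tool_pos: [0.5351, 0.3244, 0.1111]
contact_force: [-2.4, -0.5, -1.2]
opening: 0.141
tool_pos: [0.5352, 0.3245, 0.1109]
contact_force: [-7.1, -0.2, 1.1]
opening: 0.144
```

```bash
python3 -m inch '0 1 0 0; 0 1.5 0 0; 0 1.5 0 0' - 25 | grep -E 'pos|force|open'; python3 -m inch '0 0 -1 0; 0 0 -2 0; 0 0 -2 0; 0 0 -2 0' | grep -E 'pos|force|open'; python3 -c "
from h import *
q=snap('wrist','w30.png');import pickle;pickle.dump({k:np.array(q[k]) for k in('intrinsics','R','t')},open('w30.pkl','wb'))
q=snap('side','s30.png');t=snap('top','t30.png')
cv2.imwrite('pics/st30.png',np.hstack([cv2.resize(q['frame'][130:230,270:370,::-1],(400,400),interpolation=2),cv2.resize(t['frame'][160:260,215:315,::-1],(400,400),interpolation=2)]))"
```

```text
tool_pos: [0.5352, 0.3245, 0.1095]
contact_force: [-5.8, -0.8, -0.5]
opening: 0.145
tool_pos: [0.5352, 0.3246, 0.1094]
contact_force: [-11.3, -0.7, 3.4]
opening: 0.146
```

View pics/w30.png

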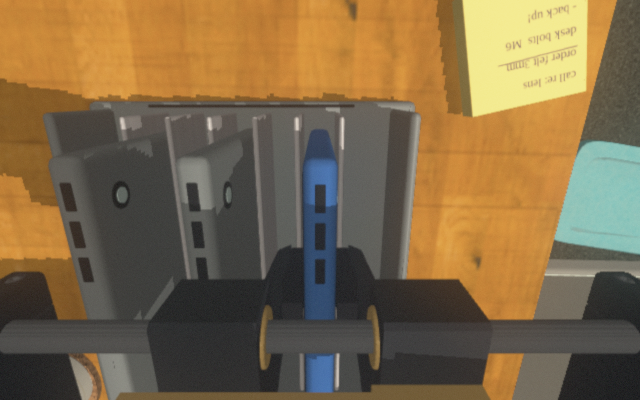

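View pics/st30.png

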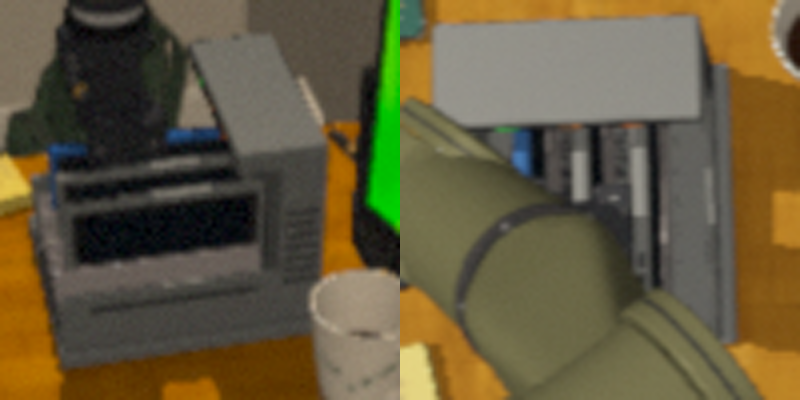

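```bash
python3 -m inch '0 -0.5 1 0; 0 -0.5 1.5 0; 0 -0.5 1.5 0' - 8 | grep -E 'pos|force|open'; python3 -m inch '0 0 0 0; 0 0 0 0; 0 0 0 0; 0 0 0 0' -0.43 | grep -E 'pos|force|open'; python3 -c "
from h import *
q=snap('wrist','w31.png')"
```

```text
tool_pos: [0.5353, 0.3243, 0.1094]
contact_force: [-5.9, -0.5, -1.9]
opening: 0.145
tool_pos: [0.5391, 0.3246, 0.1106]
contact_force: [-0.1, -0.3, 0.2]
opening: 0.286
```

View pics/w31.png

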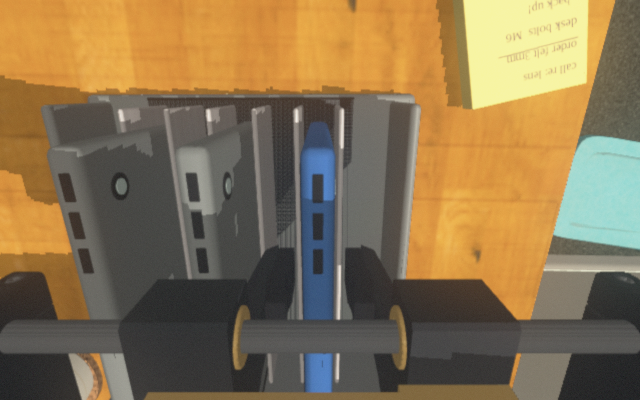

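```bash
python3 -m inch '0 -8 0 0; 0 -25 0 0; 0 -55 0 0; 0 -95 0 0; 0 -135 10 0; 0 -150 40 0; 0 -150 60 0; 0 -150 60 0; 0 -150 60 0' | grep -E 'pos|force|open'; python3 -c "
from h import *
q=snap('wrist','w32.png');import pickle;pickle.dump({k:np.array(q[k]) for k in('intrinsics','R','t')},open('w32.pkl','wb'))
cv2.imwrite('pics/w32z.png',cv2.resize(q['frame'][130:310,200:400,::-1],None,fx=3.3,fy=3.3,interpolation=2))
q=snap('side','s32.png');t=snap('top','t32.png')
cv2.imwrite('pics/st32.png',np.hstack([cv2.resize(q['frame'][130:230,270:370,::-1],(400,400),interpolation=2),cv2.resize(t['frame'][160:260,215:315,::-1],(400,400),interpolation=2)]))
for c in('side','top'):
  for n in('tablet_center','tablet_contacts','bay_contacts'): print(c,n,[(np.round(k['centre']),round(k['p'],2)) for k in r.tip_of(c,n)[:2]])
S=dict(side=q,top=t)
for X in [(-.014,.046,.0755),(.076,.046,.0755)]: print([proj(S[c],[*rk(X[0],X[1]),X[2]]).round(1) for c in S])"
```

```text
tool_pos: [0.4788, 0.3231, 0.2608]
contact_force: [0.8, 0.8, -0.4]
opening: 0.28
side tablet_center [(array([177., 304.]), 0.59)]
side tablet_contacts []
side bay_contacts []
top tablet_center [(array([214., 248.]), 0.84)]
top tablet_contacts [(array([188., 247.]), 0.55)]
top bay_contacts []
[array([177. , 306.5]), array([214.1, 248.1])]
[array([174.1, 329.7]), array([186.8, 247.7])]
```

View pics/w32z.png

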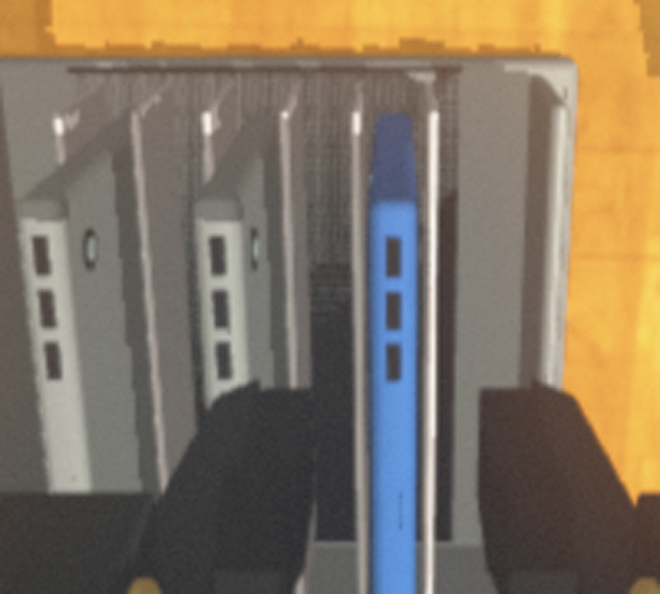

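View pics/st32.png

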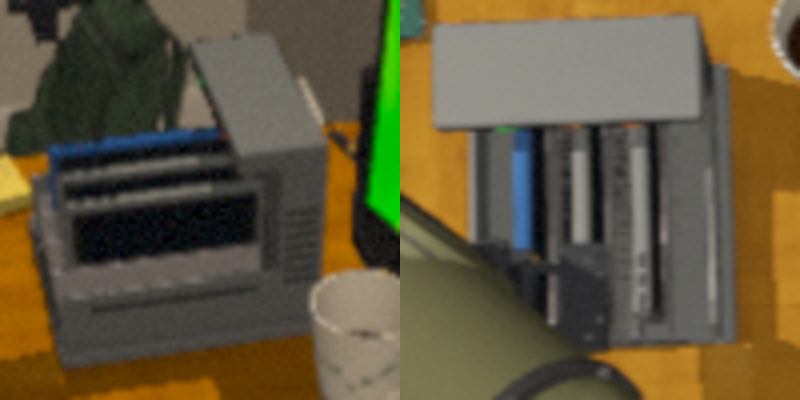

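```bash
python3 -c "
from h import *
import pickle;q=pickle.load(open('w32.pkl','rb'))
def inv(X): c,s=np.cos(RK[2]),np.sin(RK[2]);a=X[0]-RK[0];b=X[1]-RK[1];return np.round([(c*a+s*b)*1e3,(-s*a+c*b)*1e3],1)
w=lambda a,b:(130+a/3.3,200+b/3.3)
for n,rc in [('blue end',(203,394)),('g1',(202,218)),('g2',(200,42)),('blue p3 bottom',(380,394)),('g1 p3',(380,222)),('g2 p3',(379,53)),('blue p1 top',(236,394)),('g1 p1',(236,217)),('g2',(236,40))]: print(n,inv(atz(q,w(*rc),.133)))
print(r.get_state()['clock'])"; python3 -c "
import cv2;a=cv2.imread('pics/t32.png');cv2.imwrite('pics/t32z.png',cv2.resize(a[100:300,190:460],None,fx=2.9,fy=2.9,interpolation=2))"
```

```text
blue end [-102.4   46.1]
g1 [-102.7    1. ]
g2 [-103.3  -44. ]
blue p3 bottom [-52.4  46.1]
g1 p3 [-52.4  -0.5]
g2 p3 [-52.8 -46.2]
blue p1 top [-93.5  46.1]
g1 p1 [-93.5   0.3]
g2 [-93.6 -45.5]
34.1
```

View pics/t32z.png

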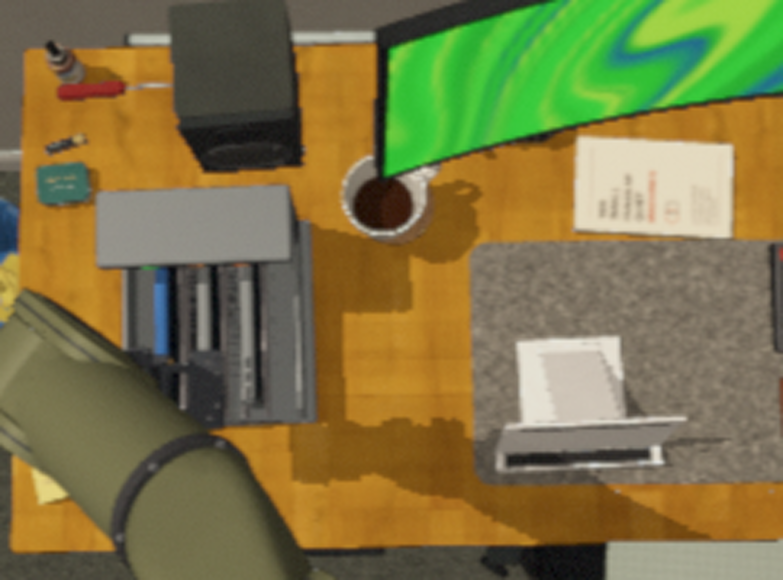

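```bash
python3 -c "
from h import *
print(r.finish_job())"
```

```text
the job is handed in; nothing more can be done
None
```

The tablet is standing contact end first in the free bay (the left one, with the green lamp), and the job was handed in at about 34 s of the 61 s limit.

- **Stand:** I pushed the tablet right along the ledge until about 52 mm hung out past the stand, then pinched it upright at that end.
- **Regrip on the desk:** My first grip was too low for the hand to clear the rack, so I set the tablet on the desk, opened the jaws a little and gripped it about 22 mm higher. It stood upright between the fingers the whole time.
- **Leaning:** I stood it on its long edge beside the rack's right cheek, tipped it gently against the edge and let go. The pictures showed it leaning there with nothing holding it.
- **Docking:** I took it again nearly 30 mm past its middle, away from the contacts. I then lowered it into the bay, slid it in until it hit a hard stop at about 11 N, and released it.

**Last checks:**
- In the wrist view, the blue tablet's outer end and ports line up with the two fixed tablets to within about 1 mm, and it sits in the middle of its bay.
- In the top view, the network's tablet centre is within half a pixel of the predicted docked position and its contact end within about 1.5 pixels.
- The contacts themselves are hidden under the hood. "Fully home" therefore rests on the hard stop and the match with the neighbouring tablets; I could not see it directly.
- The mug and book look unmoved. The memo pad was partly hidden by the arm in the last top view, but it stood in its place in the earlier wrist pictures.
- The gripper was clear, with wrist force near zero. The highest wrist force I saw was about 24 N, when first setting the tablet on the desk.

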